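Load the carton banding bay, cam-lock its gate and start it

ROBOT

A 6-joint arm with a two-finger parallel gripper is mounted at the origin on the work surface. World frame = base frame: x ahead of the robot, y to its left, z up, the work surface at z = 0. Lengths are in m, angles in rad, forces in N, time in s.
With the tool pointing down it reaches from about 0.35 to 0.775 m from the base axis. Payload 7.3 kg.
Tool frame: the origin (TCP) lies at the very end of the fingers, on their centre line; the grasp point (between the pads) lies 19 mm behind it; z points along the fingers, x is the direction in which the jaws open and shut, and the axes are right-handed (so a half turn about z gives the same grasp; the last joint's range is limited). The gripper opens to 92 mm and grips with 3 to 60 N. Pads are 19 mm wide; open, the fingers measure 130 mm over their backs; the gripper's body (75 mm by 190 mm) begins 47 mm behind the grasp point.
Start: joints at [-1.474, 0.342, 1.524, -0, 1.275, -0.146], TCP at [0.126, -0.51, 0.227] pointing down, gripper open.
Joint ranges: [-2.53, 2.53], [-0.77, 2.02], [0.04, 2.7], [-1, 4.14], [0.28, 2.66], [-3.11, 3.11]. Speed limits (rad/s): [2.57, 2.57, 3.14, 3.14, 3.14, 3.14].

INTERFACE

Orientations are given as [roll, pitch, yaw] about the fixed x, y, z axes, in that order (R = Rz(yaw) Ry(pitch) Rx(roll)).
In Python, from cell import observe, read_camera, camera_params, hand_in gives the robot as it stands.
- The arm moves only by the tool apply_moves, never from a script. Its argument "increments" is a list of rows, each an object with "grip": the opening, from 0 (shut) to 1 (fully open); "linear": the shift along the world's x, y, z in mm, a list of three; "turn": the turn, a rotation vector about the world's x, y, z in units of 6 degrees (1.0 is 6 degrees), a list of three. A call has 1 to 10 rows; each row is the pose to reach, as a shift and turn from the pose commanded when the call began; what a row does not reach only later rows make up. A row lasts 1/10 s, in which the tool goes at most 50 mm and 8.59 degrees, less where a joint would pass 70% of its speed; a pose out of reach is approached as far as the arm can. A call with a gripper value outside its range is refused whole. The fingers move at their own pace and stop on an object; "grip_force" is the grip in N (left out, the last holds). Time passes only in rows, so rows that repeat a pose let the fingers close. It gives the time, the measured TCP pose, the force and the opening at its end, in the units of the state.
- observe(): the state, without advancing time (a new reading comes with each control period).
- read_camera(name): name is "side" or "top" or "wrist"; returns the picture (480x640x3 uint8, red, green, blue); there is no depth.
- camera_params(name): a dict with "camera_matrix" (3x3 intrinsics, pixels), "k1" (the pictures are not rectified: a ray, as slopes to the right and down, at radius r is drawn at 1 + k1 r^2 times it, then the intrinsics apply), "world_to_cam" (4x4, takes a point from world to camera coordinates); the wrist camera has in their place "hand_eye" (4x4, takes a point from camera to tool coordinates, whose origin is the TCP and whose axes are the tool frame's). Camera axes: x right, y up, looking along -z (the intrinsics and any distortion apply to the point x, -y, -z); pixel columns grow to the right and rows downward; lengths in m; the calibration is good to about 2 mm. A picture is of the moment at which its call begins: read the wrist's pose just before it. camera_params takes no time and is no camera call.
- hand_in(): hands the job in, once; it reports no verdict.
The state is a dict: "time": time; "qpos": joint angles; "qvel": joint speeds; "joint_efforts": joint torques, N m; "tool_pos": TCP position; "tool_rot": TCP orientation; "contact_force": force on the tool from outside, world axes, zero at the start; "torque": the same for the moment, N m; "opening": finger opening in m.
Only numpy, scipy, OpenCV 4.12 (cv2) and the standard library are available. Lean on these libraries where they do the work, as an engineer would, in place of code of your own. Each camera call takes 0.05 s, during which the arm holds its last target.

TASK

The banding bay stands locked and empty: turn its cam lever back, swing the gate wide open by its grip and lay every small carton flat on the floor of the bay, in one layer. Then swing the gate shut and turn the cam lever its full quarter turn so that the gate is drawn tight against the frame. Only when it is locked, press the roller lever of the start switch down just until it clicks, without overtravel, and let it spring back; leave everything else on the table where it stands.

Things in the scene. Friction and masses are not known exactly. Their poses are not given: they have to be found in the camera images.
- bay: Banding bay, grey metal, fixed to the table; its floor is the table. Origin: on the floor, mid-length. x points from the gate to the back wall, y along the gate to the hinge, z up. Inside: 182 mm long (y -91 to +91), 125 mm deep (x -55, the shut gate's inner face, to +70, the back wall). Back and hinge-end walls 50 mm high; latch block (y -91 to -153) 60 mm; housing behind (x 78 to 123) 50 mm.
- gate_hinge (a point): The gate's upright hinge axis at table height (bay frame: x -61, y +102 mm; same axes as the bay). The aluminium gate is 12 mm thick, 225 mm long, top at 80 mm height. A flange along its top edge, at 80 to 84 mm height, covers most of the bay's front half (51 mm deep) when shut, so the gate must be swung open to load.
- gate (a joint): Opening angle of the gate, rad: 0 = drawn tight on the frame; grows as it swings outward (to -x of the bay); stop at 1.8. Friction (about 0.06 N m) keeps it where it is left, but when pushed shut and let go a rubber buffer pushes it back to about 0.04: only the cam draws it to 0.
- gate_grip (a point): Grasp point on the gate's black upright round grip: 18 mm in diameter, top at 114 mm height, bracket below 68 mm, this point at 100 mm. It stands 35 mm out from the gate's outer face, 127 mm from the hinge axis (gate at 0: bay frame x -102, y -18 mm). Pinch it from above; it may turn in the fingers as the gate swings.
- cam (a joint): Cam lock angle, rad: 0 = open (lever square to the gate, pointing to the bay's +x), 1.57 = locked at its stop (lever along the gate, pointing to the bay's -y). Locks clockwise seen from above. With the gate on its buffer (0.06 or less) the hook catches the gate's pin from about 0.4, draws it in until about 1.3, then holds. Up to about 0.4 N m. It starts locked and stays where it is left.
- cam_axis (a point): The cam's upright axis on top of the latch block, at the lever's mid-height, 124 mm above the table (bay frame: x -16, y -128 mm; same axes as the bay). A pedestal of 17 mm radius (to 88 mm height) and a hub of 13 mm radius (to 135 mm) stand here; a wide gripper setting a carton down closer than about 35 mm to the bay's latch end would touch them, so fill the row from the hinge end with small gaps.
- cam_lever (a point): Point on the cam's black lever, 32 mm from the axis, 124 mm above the table; its x axis points out along the lever. The lever is a straight bar 12 mm wide, 114 to 136 mm above the table, reaching 62 mm out from the axis. The block's top is 64 mm below this point; the steel hook turns at 94 to 102 mm height on the other side of the axis.
- trip (a joint): Angle of the start switch's roller lever, rad: 0 = free (sprung back); grows as the roller is pressed down. Clicks at 0.18 (roller about 9 mm down); past 0.34 (about 17 mm down) is overtravel and harms it. Takes about 2.5 N to begin, 3.5 N at the click.
- trip_roller (a point): Top of the white roller (18 mm in diameter, 12 mm wide) of the start switch, 99 mm above the table when free, on a small grey box (85 x 66 x 45 mm) fixed to the table. Press it straight down. The lever's pivot lies 50 mm from it along this point's x axis; the black switch body under the lever is 75 mm high and begins 11 mm from the roller's centre.
- carton1_mid (a point): Centre (14 mm above its foot) of a small brown carton, 56 mm (x) x 26 mm (y) x 28 mm high, about 50 g, lying on the table. All small cartons are alike; three to five are present. Five fit in the bay only with their 26 mm sides along the bay's length, side by side.
- carton2_mid (a point): Centre (14 mm above its foot) of a small brown carton, 56 mm (x) x 26 mm (y) x 28 mm high, about 50 g, lying on the table. All small cartons are alike; three to five are present. Five fit in the bay only with their 26 mm sides along the bay's length, side by side.
- carton3_mid (a point): Centre (14 mm above its foot) of a small brown carton, 56 mm (x) x 26 mm (y) x 28 mm high, about 50 g, lying on the table. All small cartons are alike; three to five are present. Five fit in the bay only with their 26 mm sides along the bay's length, side by side.
- carton4_mid (a point): Centre (14 mm above its foot) of a small brown carton, 56 mm (x) x 26 mm (y) x 28 mm high, about 50 g, lying on the table. All small cartons are alike; three to five are present. Five fit in the bay only with their 26 mm sides along the bay's length, side by side.
- carton5_mid (a point): Centre (14 mm above its foot) of a small brown carton, 56 mm (x) x 26 mm (y) x 28 mm high, about 50 g, lying on the table. All small cartons are alike; three to five are present. Five fit in the bay only with their 26 mm sides along the bay's length, side by side.
- tape_roll: Bystander: roll of paper tape lying flat, 92 mm across, 48 mm high. Origin: centre of its underside.
- label_pad: Bystander: pad of blank labels, 70 x 100 x 20 mm. Origin: centre of its underside.
- big_carton: Bystander: large brown carton, 120 x 160 x 85 mm, not one to load. Origin: centre of its underside.
- mug: Bystander: white mug, 80 mm across, 90 mm high. Origin: centre of its underside.
- parts_tin: Bystander: flat closed metal tin, 75 x 55 x 30 mm. Origin: centre of its underside.

How it is judged:
On the way, in this order (a step that is already met when the one before it is completed fails the run):
1. the gate has been swung wide open (more than 1.0 rad) (value of joint gate above 1 rad), for 0.1 s.
2. every small carton lies flat in the bay (x of carton1_mid in the frame of bay between -0.046 and 0.06 m and y of carton1_mid in the frame of bay between -0.08 and 0.08 m and height (world z) of each of carton1_mid, carton2_mid, carton3_mid, carton4_mid, carton5_mid below 0.021 m and x of carton2_mid in the frame of bay between -0.046 and 0.06 m and y of carton2_mid in the frame of bay between -0.08 and 0.08 m and x of carton3_mid in the frame of bay between -0.046 and 0.06 m and y of carton3_mid in the frame of bay between -0.08 and 0.08 m and x of carton4_mid in the frame of bay between -0.046 and 0.06 m and y of carton4_mid in the frame of bay between -0.08 and 0.08 m and x of carton5_mid in the frame of bay between -0.046 and 0.06 m and y of carton5_mid in the frame of bay between -0.08 and 0.08 m), for 0.2 s.
3. the gate is drawn tight by the cam, turned to its stop (all of step 2 and value of joint gate below 0.015 rad and value of joint cam above 1.35 rad), for 0.2 s.
4. the start switch clicks with the gate locked (value of joint trip above 0.18 rad and value of joint gate below 0.015 rad and value of joint cam above 1.35 rad), for 0.05 s.
At the end, for the whole second after the job is handed in: Gate at 0.015 rad or less, cam at 1.35 rad or more, every small carton inside the bay (centre from 9 mm behind the gate's inner face to 10 mm before the back wall, and within 80 mm of mid-length), lying flat on the floor (centre below 21 mm height), the start switch sprung back (under 0.05 rad) (all of step 3 and value of joint trip below 0.05 rad and velocity of joint gate below 0.05 rad/s); the robot touches nothing.
It fails at once if the start switch is pushed into overtravel (past 0.34 rad) (value of joint trip above 0.34 rad).
It fails at once if the start switch is pressed before the gate is locked (value of joint trip above 0.18 rad and (value of joint cam below 1.3 rad or value of joint gate above 0.02 rad)).
It fails at once if a bystander is moved by more than 50 mm (distance of any of tape_roll, label_pad, big_carton, mug, parts_tin from where it was at the start of the episode above 0.05 m).
Of carton1, carton2, carton3, carton4, carton5 only 3 to 5 are there at a start; the rules pass over those that are not, and their reading is None.
At some moment in a run one of carton1, carton2, carton3, carton4, carton5 may be knocked a few centimetres aside while the robot is not near it.
Once in a run the grip may slacken for a moment while it holds something.
It also fails if it takes over 210 s, if anything falls off the work surface, if the arm or the gripper's body presses on something with over 40 N, if the wrist force passes 120 N, or if a joint passes its speed limit or range.

## Working session

There is one attempt and no reset: what is moved stays moved. The work goes in short steps, Python scripts to look and compute and a tool call to move; the robot and the scene stay as the last step left them, time stands still between calls to the robot, and variables do not carry over. Pictures are saved under pics/ and viewed, and the job is handed in when it is done.

Besides the shell and the picture viewer there is one more tool, called by a JSON object that holds its "op" and its "data". apply_moves: Moves the arm, as the interface text tells. Its arguments: {"type":"object","properties":{"increments":{"type":"array","items":{"type":"object","properties":{"grip":{"type":"number"},"linear":{"type":"array","items":{"type":"number"}},"turn":{"type":"array","items":{"type":"number"}}}}},"grip_force":{"type":"number"}},"required":["increments"]}

```bash
mkdir -p pics; ls
cat > h.py <<'E'
import numpy as np,cv2
from cell import observe, read_camera, camera_params, hand_in
from scipy.spatial.transform import Rotation as R
def save(name,img): cv2.imwrite('pics/'+name,img[:,:,::-1])
def snap(cam,name):
    o=observe(); im=read_camera(cam); save(name,im); return o,im
def campose(cam,o=None):
    p=camera_params(cam)
    if cam=='wrist':
        T=np.eye(4);T[:3,:3]=R.from_euler('xyz',o['tool_rot']).as_matrix();T[:3,3]=o['tool_pos']
        return p,T@np.array(p['hand_eye'])
    return p,np.linalg.inv(np.array(p['world_to_cam']))
def ray(cam,uv,o=None):
    p,T=campose(cam,o);K=np.array(p['camera_matrix']);k1=p['k1']
    d=cv2.undistortPoints(np.array(uv,float).reshape(-1,1,2),K,np.array([k1,0,0,0.])).reshape(-1,2)
    D=np.c_[d[:,0],-d[:,1],-np.ones(len(d))]@T[:3,:3].T
    return T[:3,3],D
def plane(cam,uv,z,o=None):
    c,D=ray(cam,uv,o); return c+D*((z-c[2])/D[:,2])[:,None]
def proj(cam,P,o=None):
    p,T=campose(cam,o);K=np.array(p['camera_matrix']);k1=p['k1']
    X=(np.atleast_2d(P)-T[:3,3])@T[:3,:3]
    s=np.c_[X[:,0],-X[:,1]]/(-X[:,2:]); r=(s**2).sum(1)
    s=s*(1+k1*r)[:,None]
    return np.c_[s[:,0]*K[0,0]+K[0,2],s[:,1]*K[1,1]+K[1,2]]
E
python3 - <<'E'
from h import *
for c in ['top','side','wrist']:
    o,_=snap(c,c+'0.png'); p,T=campose(c,o); print(c,T.round(3).tolist(),p['k1'],p['camera_matrix'])
print(o)
E
```

```text
pics
top [[-0.019, 0.996, -0.083, 0.37], [-1.0, -0.018, 0.007, 0.003], [0.006, 0.083, 0.997, 1.589], [0.0, 0.0, 0.0, 1.0]] 0.04423582447728512 [[616.98302354   0.         317.84718201]
 [  0.         616.98302354 245.85673252]
 [  0.           0.           1.        ]]
side [[-0.79, 0.346, -0.506, -0.121], [-0.613, -0.429, 0.663, 0.773], [0.013, 0.834, 0.551, 0.736], [0.0, 0.0, 0.0, 1.0]] -0.09776815927955011 [[512.094617     0.         318.46355876]
 [  0.         512.094617   246.26118302]
 [  0.           0.           1.        ]]
wrist [[0.24, 0.923, 0.301, 0.208], [-0.971, 0.229, 0.072, -0.488], [-0.002, -0.309, 0.951, 0.385], [0.0, 0.0, 0.0, 1.0]] 0.013867077131402264 [[409.98338418   0.         315.05915625]
 [  0.         409.98338418 234.99800014]
 [  0.           0.           1.        ]]
{'time': 0.1, 'qpos': array([-1.47400231e+00,  3.42649935e-01,  1.52491801e+00, -3.35374481e-05,
        1.27540899e+00, -1.45993261e-01]), 'qvel': array([-0.00112464, -0.00171888, -0.00182654, -0.00120579, -0.00062568,
        0.00034634]), 'joint_efforts': array([ 2.34863459e-03, -4.32003415e+01, -2.44694835e+01,  7.20058288e-02,
        5.25650731e-02, -5.10323014e-05]), 'tool_pos': array([ 0.12619403, -0.50923055,  0.2261173 ]), 'tool_rot': array([-3.14142301e+00,  1.37421934e-03, -1.32799914e+00]), 'contact_force': array([0.26552827, 0.63056335, 0.69155941]), 'torque': array([0.03549782, 0.02583954, 0.01122097]), 'opening': 0.09201003109397023}
```

View pics/top0.png

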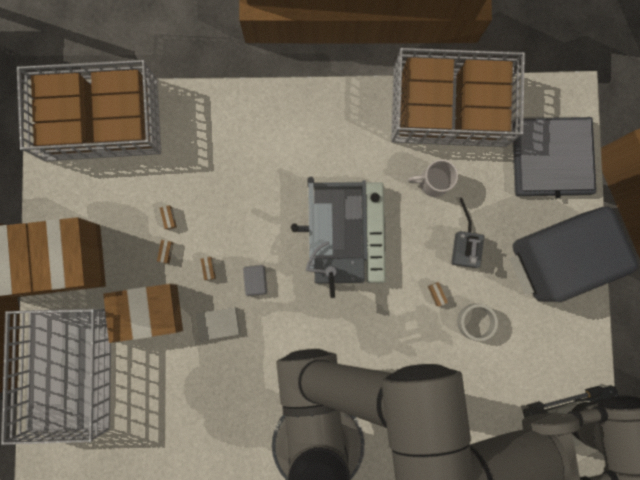

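View pics/side0.png

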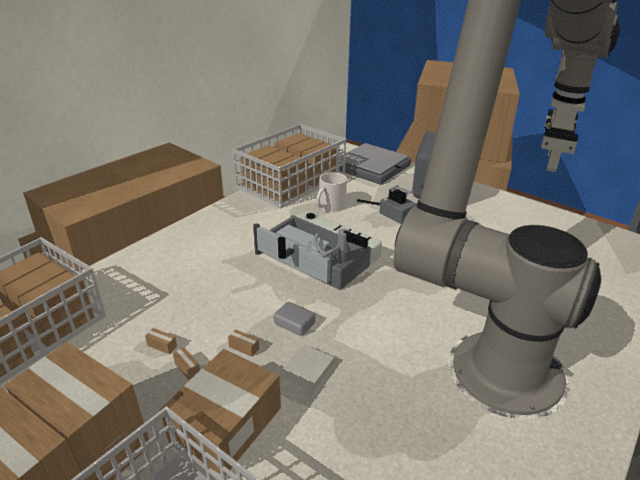

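View pics/wrist0.png

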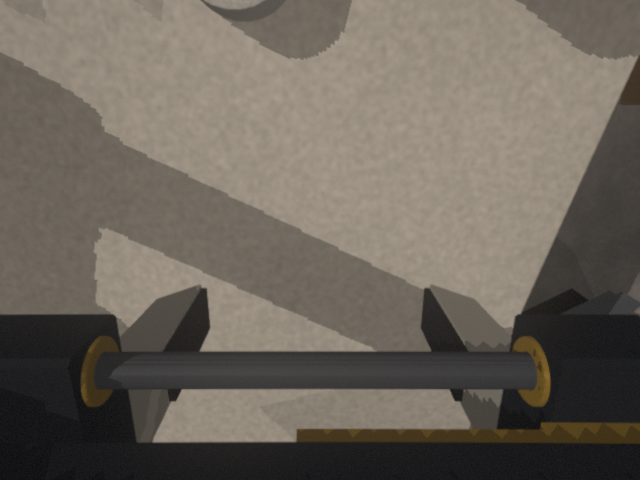

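Run:
```python
import cv2
im=cv2.imread('pics/top0.png')
cv2.imwrite('pics/top0_bay.png',cv2.resize(im[160:310,280:400],None,fx=5,fy=4*1.0,interpolation=cv2.INTER_CUBIC)[:600,:600])
cv2.imwrite('pics/top0_car.png',cv2.resize(im[190:300,140:280],None,fx=5,fy=5,interpolation=cv2.INTER_CUBIC))
cv2.imwrite('pics/top0_sw.png',cv2.resize(im[190:345,415:505],None,fx=3.8,fy=3.8,interpolation=cv2.INTER_CUBIC))
```

```text
(no output)
```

View pics/top0_bay.png

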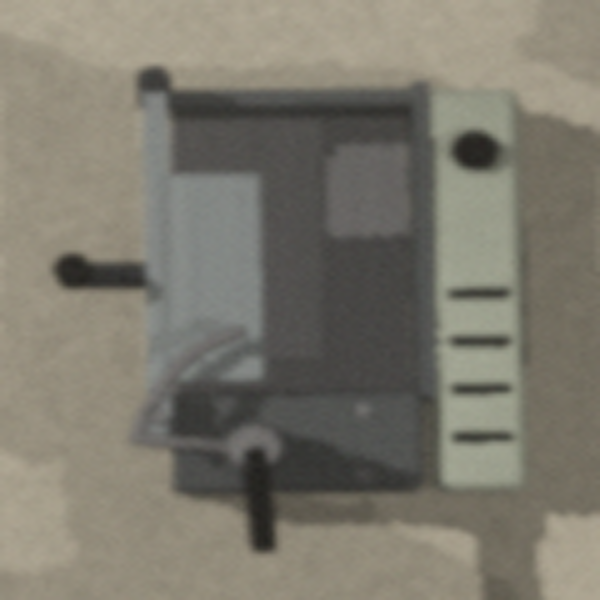

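View pics/top0_car.png

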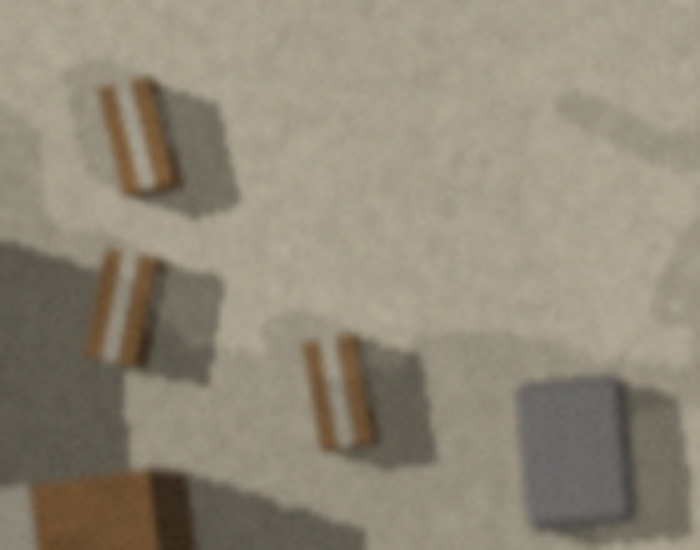

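View pics/top0_sw.png

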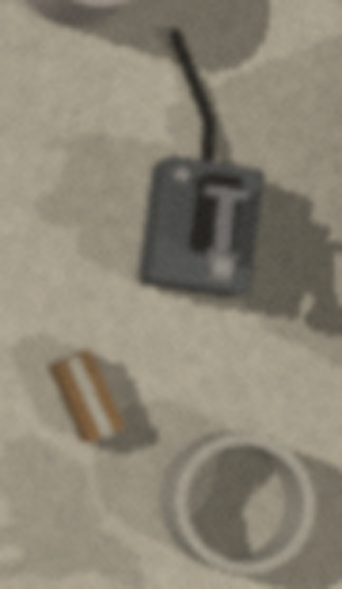

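```bash
cat > fit.py <<'E'
from h import *
def fit(L,W):
    L=np.array(L);W=np.array(W)[:,:2]
    lc=L.mean(0);wc=W.mean(0);a=L-lc;b=W-wc
    th=np.arctan2((a[:,0]*b[:,1]-a[:,1]*b[:,0]).sum(),(a*b).sum())
    M=np.array([[np.cos(th),-np.sin(th)],[np.sin(th),np.cos(th)]])
    t=wc-M@lc
    return th,t,(M@L.T).T+t-W
E
python3 - <<'E'
from fit import *
pts=[((294.4,227.5),.114,(-.102,-.018)),((310.8,179.5),.085,(-.061,.102)),((330.8,271.5),.135,(-.016,-.128)),((332.4,297),.136,(-.016,-.190)),((280+415/5,160+93/4),.05,(.070+.0,.097)),((280+418/5,160+490/4),.06,(.07,-.153))]
W=[plane('top',[p[0]],p[1])[0] for p in pts]
th,t,r=fit([p[2] for p in pts],W)
print(th,t,(r*1000).round(1))
def car(u,c,s): return [(c[0]+x/s,c[1]+y/s) for x,y in u]
C={'a':car([(100,90),(152,77),(178,185),(125,193)],(140,190),5),
'b':car([(108,248),(160,258),(140,366),(88,356)],(140,190),5),
'c':car([(305,345),(355,335),(375,440),(322,450)],(140,190),5),
'd':car([(52,367),(88,352),(124,428),(88,442)],(415,190),3.8)}
for k,u in C.items():
    P=plane('top',u,.028)[:,:2]
    d=P[2]-P[1]+P[3]-P[0]; 
    print(k,P.mean(0).round(4),np.degrees(np.arctan2(d[1],d[0])).round(1),np.linalg.norm(d)/2,np.linalg.norm(P[1]-P[0]))
# switch
for n,u,z in [('roller',(222,266),.099),('leverend',(222,188),.09)]:
    print(n,plane('top',car([u],(415,190),3.8),z)[0].round(4))
print(plane('top',car([(148,160),(265,165),(250,295),(140,280)],(415,190),3.8),.045).round(3))
E
```

```text
-1.5756080658160418 [ 0.55685867 -0.05382116] [[ 2.1  0.4]
 [ 0.3  0.2]
 [-0.1 -0.3]
 [-2.2  2.5]
 [-0.2  0.7]
 [ 0.1 -3.5]]
a [0.5789 0.3712] -166.6 0.05566801142892545 0.026970622527758198
b [0.4921 0.3785] 169.7 0.055433925394905714 0.026723031782710634
c [0.4468 0.2704] -170.3 0.053989448807563255 0.02561004258737764
d [ 0.3705 -0.3091] -156.3 0.054884917338798335 0.026014933331098212
roller [ 0.4521 -0.3828  0.099 ]
leverend [ 0.5027 -0.3872  0.09  ]
[[ 0.526 -0.351  0.045]
 [ 0.521 -0.428  0.045]
 [ 0.436 -0.414  0.045]
 [ 0.447 -0.343  0.045]]
```

{"op": "apply_moves", "data": {"increments": [{"grip": 1, "linear": [274, 160, 130], "turn": [0, 0, 0]}, {"grip": 1, "linear": [274, 160, 130], "turn": [0, 0, -1]}, {"grip": 1, "linear": [274, 160, 130], "turn": [0, 0, -2]}, {"grip": 1, "linear": [274, 160, 130], "turn": [0, 0, -2.37]}, {"grip": 1, "linear": [274, 160, 130], "turn": [0, 0, -2.37]}, {"grip": 1, "linear": [274, 160, 130], "turn": [0, 0, -2.37]}, {"grip": 1, "linear": [274, 160, 130], "turn": [0, 0, -2.37]}, {"grip": 1, "linear": [274, 160, 130], "turn": [0, 0, -2.37]}]}}

```text
time: 0.95
tool_pos: [0.4041, -0.3473, 0.3586]
tool_rot: [-3.138, -0.002, -1.57]
contact_force: [0.4, -0.4, 0.1]
opening: 0.0918
```

{"op": "apply_moves", "data": {"increments": [{"grip": 0.6, "linear": [180, 300, 20]}, {"grip": 0.6, "linear": [180, 300, 20]}, {"grip": 0.6, "linear": [180, 300, 20]}, {"grip": 0.6, "linear": [180, 300, 20]}, {"grip": 0.6, "linear": [180, 300, 20]}, {"grip": 0.6, "linear": [180, 300, 20]}, {"grip": 0.6, "linear": [180, 300, 20]}, {"grip": 0.6, "linear": [180, 300, 20]}, {"grip": 0.6, "linear": [180, 300, 20]}]}}

```text
schema error: expected keys grip, linear, turn
```

Run:
```python
from h import *
snap('top','top1.png');o,_=snap('wrist','w1.png');print(o['tool_pos'],o['tool_rot'],o['qpos'])
im=cv2.imread('pics/top1.png')
```

```text
[ 0.40194222 -0.34846476  0.35721976] [-3.14071104e+00 -1.07683852e-03 -1.57202476e+00] [-8.58347823e-01  2.90440026e-01  1.24380947e+00 -3.84728649e-05
  1.60595199e+00  7.13675088e-01]
```

View pics/top1.png

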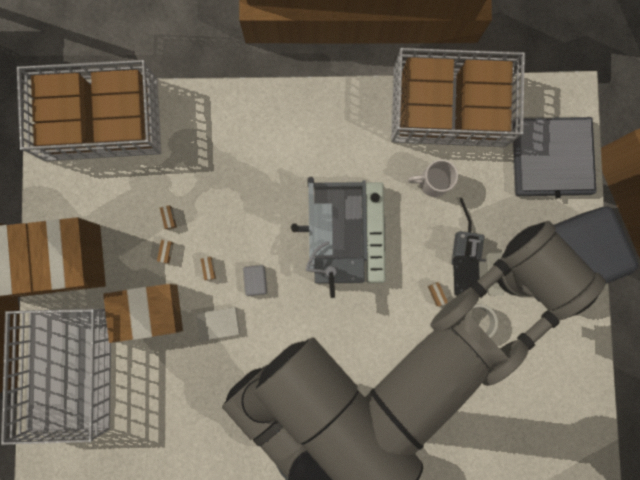

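View pics/w1.png

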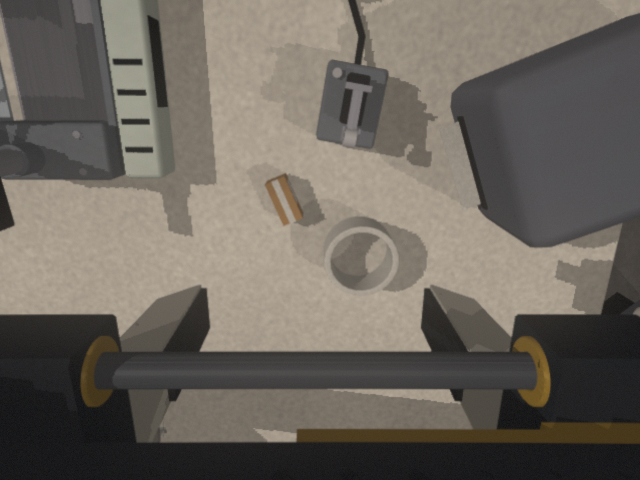

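{"op": "apply_moves", "data": {"increments": [{"grip": 0.6, "linear": [160, 300, 20], "turn": [0, 0, 0]}, {"grip": 0.6, "linear": [160, 300, 20], "turn": [0, 0, 0]}, {"grip": 0.6, "linear": [160, 300, 20], "turn": [0, 0, 0]}, {"grip": 0.6, "linear": [160, 300, 20], "turn": [0, 0, 0]}, {"grip": 0.6, "linear": [160, 300, 20], "turn": [0, 0, 0]}, {"grip": 0.6, "linear": [160, 300, 20], "turn": [0, 0, 0]}, {"grip": 0.6, "linear": [160, 300, 20], "turn": [0, 0, 0]}, {"grip": 0.6, "linear": [160, 300, 20], "turn": [0, 0, 0]}, {"grip": 0.6, "linear": [160, 300, 20], "turn": [0, 0, 0]}]}}

```text
time: 1.95
tool_pos: [0.5598, -0.0504, 0.3756]
tool_rot: [3.139, -0.0, -1.576]
contact_force: [0.1, 0.2, 0.4]
opening: 0.0551
```

Run:
```python
from h import *
o={'tool_pos':[ 0.40194222,-0.34846476,0.35721976],'tool_rot':[-3.14071104e+00,-1.07683852e-03,-1.57202476e+00]}
P=plane('wrist',[(265,182),(284,175),(302,216),(285,224)],.028,o)[:,:2];d=P[2]-P[1]+P[3]-P[0]
print(P.mean(0),np.degrees(np.arctan2(d[1],d[0])),np.linalg.norm(d)/2)
print(plane('wrist',[(350,141)],.099,o),plane('wrist',[(357,87)],.09,o))
o,im=snap('wrist','w2.png');print(o['tool_pos'],o['tool_rot'],o['qpos'])
```

```text
[ 0.37336918 -0.30990087] -157.11839990116425 0.05609112754047634
[[ 0.4492891  -0.38240696  0.099     ]] [[ 0.49996919 -0.38869294  0.09      ]]
[ 0.55977644 -0.05041938  0.37560789] [ 3.13922311e+00 -3.87290594e-04 -1.57621135e+00] [-2.25671489e-01  3.53331823e-01  1.10640392e+00 -9.01407651e-04
  1.68408454e+00  1.35043941e+00]
```

View pics/w2.png

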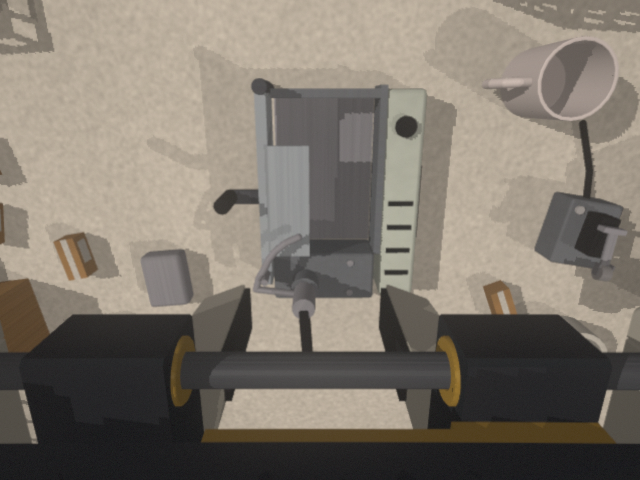

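Run:
```python
from fit import *
o={'tool_pos':[0.55977644,-0.05041938,0.37560789],'tool_rot':[3.13922311e+00,-3.87290594e-04,-1.57621135e+00]}
th=-1.5756;t=np.array([.5569,-.0538])
M=np.array([[np.cos(th),-np.sin(th)],[np.sin(th),np.cos(th)]])
L=dict(grip=(-.102,-.018,.114),hub=(-.016,-.128,.135),tip=(-.016,-.19,.136),hinge=(-.061,.102,.085),bi=(.07,.091,.05),ho1=(.123,.1,.05),fl=(-.004,.055,.084),lb=(-.055,-.153,.06),lb2=(.07,-.153,.06),lbi=(.07,-.091,.06))
im=cv2.imread('pics/w2.png')
for k,v in L.items():
    w=np.r_[M@np.array(v[:2])+t,v[2]];u=proj('wrist',w,o)[0];print(k,w.round(4),u.round(1))
    cv2.circle(im,tuple(int(a) for a in u),2,(0,0,255),-1)
cv2.imwrite('pics/w2p.png',cv2.resize(im[60:380,200:440],None,fx=2.5,fy=2.5)[:600])
```

```text
grip [0.5394 0.0483 0.114 ] [222.5 206.2]
hub [ 0.429  -0.0372  0.135 ] [304.6 309.1]
tip [ 0.367  -0.0369  0.136 ] [305.1 358.5]
hinge [0.6592 0.0067 0.085 ] [260.   85.8]
bi [ 0.6476 -0.1242  0.05  ] [381.6  97.1]
ho1 [ 0.6563 -0.1773  0.05  ] [429.9  88.4]
fl [ 0.6119 -0.0501  0.084 ] [315.4 132.7]
lb [0.4042 0.0019 0.06  ] [275.8 298.2]
lb2 [ 0.4036 -0.1231  0.06  ] [373.3 298.1]
lbi [ 0.4656 -0.1234  0.06  ] [375.5 252.8]
```

View pics/w2p.png

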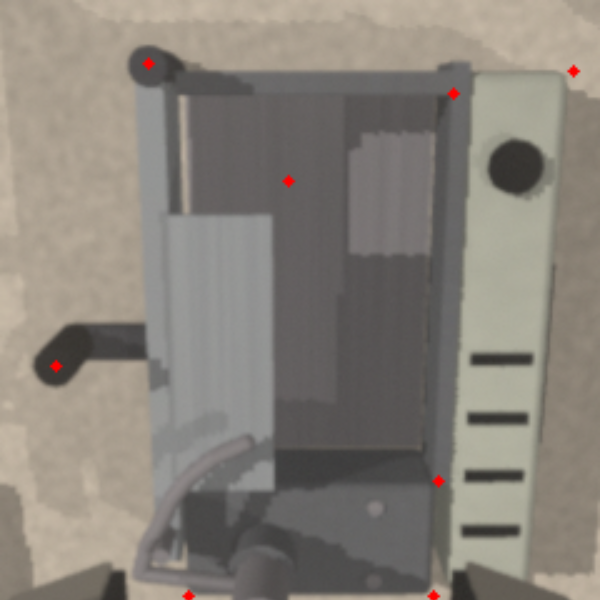

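{"op": "apply_moves", "data": {"increments": [{"grip": 0.5, "linear": [-173, 13, -100], "turn": [0, 0, 0]}, {"grip": 0.5, "linear": [-173, 13, -100], "turn": [0, 0, 0]}, {"grip": 0.5, "linear": [-173, 13, -100], "turn": [0, 0, 0]}, {"grip": 0.5, "linear": [-173, 13, -100], "turn": [0, 0, 0]}, {"grip": 0.5, "linear": [-173, 13, -200], "turn": [0, 0, 0]}, {"grip": 0.5, "linear": [-173, 13, -200], "turn": [0, 0, 0]}, {"grip": 0.5, "linear": [-173, 13, -230], "turn": [0, 0, 0]}, {"grip": 0.5, "linear": [-173, 13, -230], "turn": [0, 0, 0]}]}}

```text
time: 2.8
tool_pos: [0.3838, -0.0373, 0.1439]
tool_rot: [3.134, 0.002, -1.579]
contact_force: [0.3, -0.0, 0.9]
opening: 0.0457
```

Run:
```python
from h import *
o,im=snap('wrist','w3.png');print(o['tool_pos'],o['tool_rot'],o['contact_force'])
```

```text
[ 0.38375157 -0.03729502  0.14388035] [ 3.13369422e+00  1.84729843e-03 -1.57926813e+00] [ 0.30745098 -0.02296488  0.85690996]
```

View pics/w3.png

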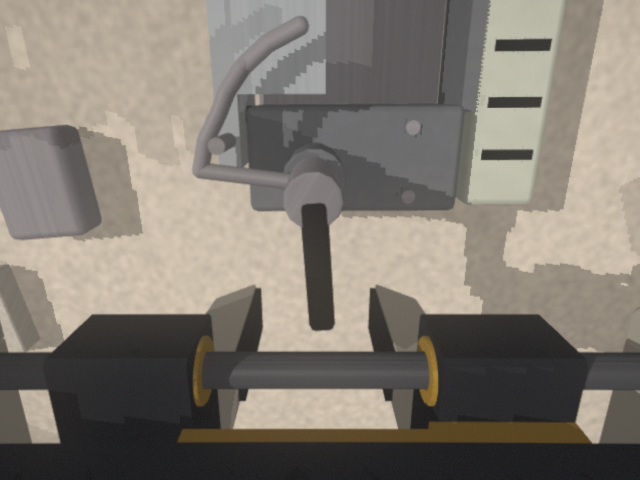

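{"op": "apply_moves", "data": {"increments": [{"grip": 0.5, "linear": [2, 0, -37], "turn": [0, 0, 0]}, {"grip": 0.5, "linear": [2, 0, -37], "turn": [0, 0, 0]}, {"grip": 0, "linear": [2, 0, -37], "turn": [0, 0, 0]}, {"grip": 0, "linear": [2, 0, -37], "turn": [0, 0, 0]}, {"grip": 0, "linear": [2, 0, -37], "turn": [0, 0, 0]}, {"grip": 0, "linear": [2, 0, -37], "turn": [0, 0, 0]}, {"grip": 0, "linear": [2, 0, -37], "turn": [0, 0, 0]}, {"grip": 0, "linear": [2, 0, -37], "turn": [0, 0, 0]}], "grip_force": 25}}

```text
time: 3.65
tool_pos: [0.3895, -0.0368, 0.1105]
tool_rot: [-3.141, -0.001, -1.576]
contact_force: [-1.6, 0.5, 6.5]
opening: 0.0117
```

{"op": "apply_moves", "data": {"increments": [{"grip": 0, "linear": [0.2, -4.2, 0], "turn": [0, 0, 1]}, {"grip": 0, "linear": [0.9, -8.3, 0], "turn": [0, 0, 2]}, {"grip": 0, "linear": [2, -12.4, 0], "turn": [0, 0, 3]}, {"grip": 0, "linear": [3.5, -16.3, 0], "turn": [0, 0, 4]}, {"grip": 0, "linear": [5.4, -20, 0], "turn": [0, 0, 5]}, {"grip": 0, "linear": [7.6, -23.5, 0], "turn": [0, 0, 6]}, {"grip": 0, "linear": [10.3, -26.8, 0], "turn": [0, 0, 7]}, {"grip": 0, "linear": [13.2, -29.7, 0], "turn": [0, 0, 8]}, {"grip": 0, "linear": [16.5, -32.4, 0], "turn": [0, 0, 9]}, {"grip": 0, "linear": [20, -34.6, 0], "turn": [0, 0, 10]}]}}

```text
time: 4.65
tool_pos: [0.4091, -0.0705, 0.1105]
tool_rot: [-3.141, 0.001, -0.525]
contact_force: [-2.0, 5.2, 7.8]
opening: 0.0118
```

{"op": "apply_moves", "data": {"increments": [{"grip": 0, "linear": [3.7, -1.9, 0], "turn": [0, 0, 1]}, {"grip": 0, "linear": [7.6, -3.4, 0], "turn": [0, 0, 2]}, {"grip": 0, "linear": [11.7, -4.5, 0], "turn": [0, 0, 3]}, {"grip": 0, "linear": [15.8, -5.2, 0], "turn": [0, 0, 4]}, {"grip": 0, "linear": [20, -5.4, 0], "turn": [0, 0, 5]}, {"grip": 0, "linear": [20, -5.4, 0], "turn": [0, 0, 5]}]}}

```text
time: 5.25
tool_pos: [0.4283, -0.0756, 0.1104]
tool_rot: [-3.14, 0.002, -0.003]
contact_force: [-5.6, 3.6, 10.6]
opening: 0.0119
```

{"op": "apply_moves", "data": {"increments": [{"grip": 0.5, "linear": [0, 0, 0], "turn": [0, 0, 0]}, {"grip": 0.5, "linear": [0, 0, 0], "turn": [0, 0, 0]}, {"grip": 0.5, "linear": [0, 0, 0], "turn": [0, 0, 0]}, {"grip": 0.5, "linear": [0, 0, 50], "turn": [0, 0, 0]}, {"grip": 0.5, "linear": [0, 0, 100], "turn": [0, 0, 0]}, {"grip": 0.5, "linear": [0, 0, 140], "turn": [0, 0, 0]}, {"grip": 0.5, "linear": [0, 0, 140], "turn": [0, 0, 0]}]}}

```text
time: 5.95
tool_pos: [0.4319, -0.0776, 0.255]
tool_rot: [3.138, -0.01, -0.005]
contact_force: [0.9, 0.0, -1.4]
opening: 0.046
```

Run:
```python
from h import *
o,im=snap('wrist','w4.png');print(o['tool_pos'],o['tool_rot'],o['contact_force'],o['qpos'])
o,im=snap('side','s4.png')
```

```text
[ 0.4318885  -0.07758318  0.25495867] [ 3.13782507 -0.01046123 -0.00538299] [ 0.92378538  0.02564618 -1.40460354] [-3.52757604e-01  1.52423991e-01  1.70012714e+00  1.95268432e-05
  1.27792257e+00 -3.47360444e-01]
```

View pics/w4.png

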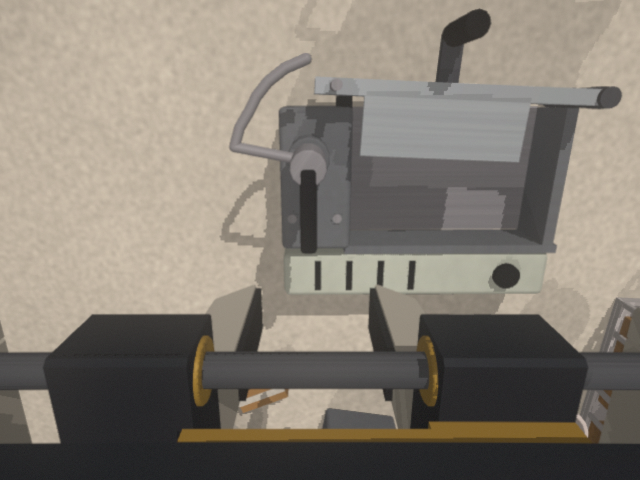

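Run:
```python
from h import *
o={'tool_pos':[ 0.4318885,-0.07758318,0.25495867],'tool_rot':[3.13782507,-0.01046123,-0.00538299]}
print(plane('wrist',[(481,21)],.114,o),plane('wrist',[(608,97)],.085,o),plane('wrist',[(309,162)],.135,o))
h=np.array([.6592,.0067])
def g(p): return h+.12*np.array([-np.cos(p),np.sin(p)])+.041*np.array([np.sin(p),np.cos(p)])
p0=.04
for i in range(0,17):
    p=p0+np.radians(6)*i; print(i,round(p,2),((g(p)-g(p0))*1000).round(1),g(p).round(4))
```

```text
[[0.54311249 0.05633318 0.114     ]] [[0.65665201 0.00833581 0.085     ]] [[ 0.42954913 -0.03144769  0.135     ]]
0 0.04 [0. 0.] [0.5409 0.0525]
1 0.14 [ 5.4 12.1] [0.5464 0.0646]
2 0.25 [12.1 23.6] [0.553  0.0761]
3 0.35 [19.9 34.3] [0.5609 0.0868]
4 0.46 [28.8 44.1] [0.5698 0.0966]
5 0.56 [38.7 53. ] [0.5797 0.1055]
6 0.67 [49.5 60.8] [0.5904 0.1132]
7 0.77 [61.  67.4] [0.6019 0.1198]
8 0.88 [73.1 72.7] [0.6141 0.1252]
9 0.98 [85.8 76.8] [0.6267 0.1293]
10 1.09 [98.8 79.5] [0.6397 0.132 ]
11 1.19 [112.   80.9] [0.6529 0.1334]
12 1.3 [125.2  80.9] [0.6662 0.1333]
13 1.4 [138.4  79.4] [0.6794 0.1319]
14 1.51 [151.4  76.6] [0.6924 0.1291]
15 1.61 [164.   72.5] [0.705 0.125]
16 1.72 [176.1  67.1] [0.7171 0.1195]
```

View pics/s4.png

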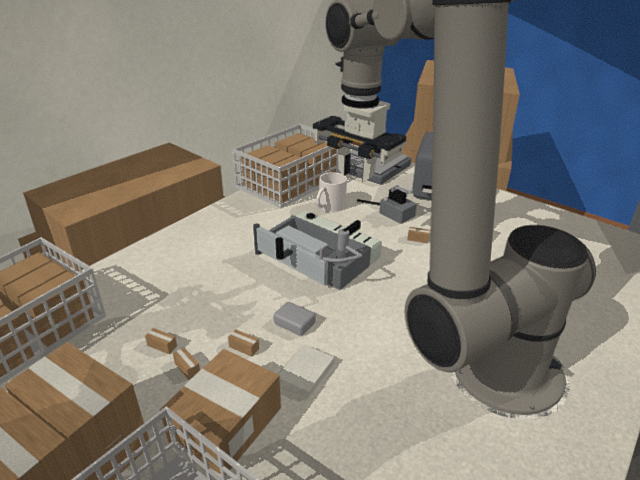

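{"op": "apply_moves", "data": {"increments": [{"grip": 0.5, "linear": [60, 71, -20], "turn": [0, 0, 0]}, {"grip": 0.5, "linear": [112, 131, -60], "turn": [0, 0, 0]}, {"grip": 0.5, "linear": [112, 131, -60], "turn": [0, 0, 0]}, {"grip": 0.5, "linear": [112, 131, -60], "turn": [0, 0, 0]}, {"grip": 0.5, "linear": [112, 131, -110], "turn": [0, 0, 0]}, {"grip": 0.5, "linear": [112, 131, -110], "turn": [0, 0, 0]}, {"grip": 0.5, "linear": [112, 131, -110], "turn": [0, 0, 0]}]}}

```text
time: 6.75
tool_pos: [0.5398, 0.0542, 0.1384]
tool_rot: [-3.142, 0.005, -0.006]
contact_force: [0.5, 0.0, 1.6]
opening: 0.0459
```

Run:
```python
from h import *
o,im=snap('wrist','w5.png');print(o['tool_pos'],o['tool_rot'],o['contact_force'],o['qpos'])
```

```text
[0.53982153 0.05419481 0.13844079] [-3.14157598  0.00496362 -0.00553493] [0.5301556  0.00401761 1.57345789] [-4.11365678e-02  4.61862619e-01  1.59850722e+00 -1.80833985e-04
  1.08618388e+00 -3.55169523e-02]
```

View pics/w5.png

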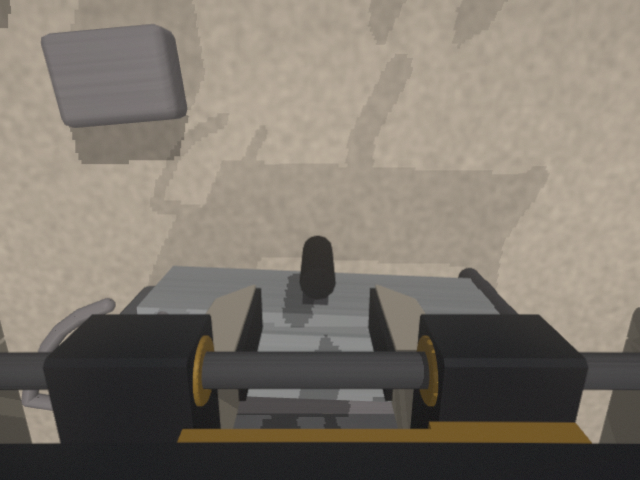

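Run:
```python
from h import *
o={'tool_pos':[0.53982153,0.05419481,0.13844079],'tool_rot':[-3.14157598,0.00496362,-0.00553493]}
print(plane('wrist',[(318,283)],.114,o),proj('wrist',[.541,.053,.114],o))
```

```text
[[0.54137726 0.05527701 0.114     ]] [[317.24812937 287.255833  ]]
```

{"op": "apply_moves", "data": {"increments": [{"grip": 0.5, "linear": [1, 0, -40], "turn": [0, 0, 0]}, {"grip": 0.5, "linear": [1, 0, -53], "turn": [0, 0, 0]}, {"grip": 0.5, "linear": [1, 0, -53], "turn": [0, 0, 0]}, {"grip": 0, "linear": [1, 0, -53], "turn": [0, 0, 0]}, {"grip": 0, "linear": [1, 0, -53], "turn": [0, 0, 0]}, {"grip": 0, "linear": [1, 0, -53], "turn": [0, 0, 0]}, {"grip": 0, "linear": [1, 0, -53], "turn": [0, 0, 0]}], "grip_force": 15}}

```text
time: 7.5
tool_pos: [0.5414, 0.0546, 0.0876]
tool_rot: [-3.141, 0.001, -0.006]
contact_force: [-9.1, 3.0, 6.1]
opening: 0.0187
```

{"op": "apply_moves", "data": {"increments": [{"grip": 0, "linear": [5.4, 12.1, 0], "turn": [0, 0, -1]}, {"grip": 0, "linear": [12.1, 23.6, 0], "turn": [0, 0, -2]}, {"grip": 0, "linear": [19.9, 34.3, 0], "turn": [0, 0, -3]}, {"grip": 0, "linear": [28.8, 44.1, 0], "turn": [0, 0, -4]}, {"grip": 0, "linear": [38.7, 53, 0], "turn": [0, 0, -5]}]}}

```text
time: 8.0
tool_pos: [0.5813, 0.1078, 0.0875]
tool_rot: [3.142, -0.001, -0.533]
contact_force: [-0.1, -3.2, 2.7]
opening: 0.0176
```

{"op": "apply_moves", "data": {"increments": [{"grip": 0, "linear": [10.8, 7.8, 0], "turn": [0, 0, -1]}, {"grip": 0, "linear": [22.3, 14.4, 0], "turn": [0, 0, -2]}, {"grip": 0, "linear": [34.4, 19.7, 0], "turn": [0, 0, -3]}, {"grip": 0, "linear": [47.1, 23.8, 0], "turn": [0, 0, -4]}, {"grip": 0, "linear": [60.1, 26.5, 0], "turn": [0, 0, -5]}, {"grip": 0, "linear": [73.3, 27.9, 0], "turn": [0, 0, -6]}, {"grip": 0, "linear": [86.5, 27.9, 0], "turn": [0, 0, -7]}, {"grip": 0, "linear": [99.7, 26.4, 0], "turn": [0, 0, -8]}, {"grip": 0, "linear": [112.7, 23.6, 0], "turn": [0, 0, -9]}, {"grip": 0, "linear": [125.3, 19.5, 0], "turn": [0, 0, -10]}]}}

```text
time: 9.0
tool_pos: [0.7064, 0.1248, 0.0876]
tool_rot: [3.141, -0.003, -1.581]
contact_force: [-4.7, -8.4, 4.8]
opening: 0.0181
```

{"op": "apply_moves", "data": {"increments": [{"grip": 0, "linear": [8, -3, 0], "turn": [0, 0, -0.6]}, {"grip": 0, "linear": [8, -3, 0], "turn": [0, 0, -0.6]}, {"grip": 0.45, "linear": [8, -3, 0], "turn": [0, 0, -0.6]}, {"grip": 0.45, "linear": [8, -3, 0], "turn": [0, 0, -0.6]}, {"grip": 0.45, "linear": [8, -3, 0], "turn": [0, 0, -0.6]}, {"grip": 0.45, "linear": [8, -3, 50], "turn": [0, 0, -0.6]}, {"grip": 0.45, "linear": [8, -3, 100], "turn": [0, 0, -0.6]}, {"grip": 0.45, "linear": [8, -3, 150], "turn": [0, 0, -0.6]}, {"grip": 0.45, "linear": [8, -3, 150], "turn": [0, 0, -0.6]}]}}

```text
time: 9.9
tool_pos: [0.7171, 0.1247, 0.2467]
tool_rot: [-3.126, 0.002, -1.638]
contact_force: [1.0, 0.3, 0.6]
opening: 0.0412
```

{"op": "apply_moves", "data": {"increments": [{"grip": 0.85, "linear": [-195, 278, 80], "turn": [0, 0, 1]}, {"grip": 0.85, "linear": [-195, 278, 80], "turn": [0, 0, 2.4]}, {"grip": 0.85, "linear": [-195, 278, 80], "turn": [0, 0, 3.8]}, {"grip": 0.85, "linear": [-195, 278, 80], "turn": [0, 0, 5.2]}, {"grip": 0.85, "linear": [-195, 278, 80], "turn": [0, 0, 6.6]}, {"grip": 0.85, "linear": [-195, 278, 80], "turn": [0, 0, 8]}, {"grip": 0.85, "linear": [-195, 278, 80], "turn": [0, 0, 9.4]}, {"grip": 0.85, "linear": [-195, 278, 80], "turn": [0, 0, 10.8]}, {"grip": 0.85, "linear": [-195, 278, 80], "turn": [0, 0, 12.2]}, {"grip": 0.85, "linear": [-195, 278, 80], "turn": [0, 0, 13.6]}]}}

```text
time: 10.9
tool_pos: [0.5184, 0.4029, 0.3167]
tool_rot: [-3.141, -0.0, -0.207]
contact_force: [-0.2, -0.9, -0.3]
opening: 0.0781
```

{"op": "apply_moves", "data": {"increments": [{"grip": 0.85, "linear": [0, 0, 0], "turn": [0, 0, 1.4]}, {"grip": 0.85, "linear": [0, 0, 0], "turn": [0, 0, 2]}, {"grip": 0.85, "linear": [0, 0, 0], "turn": [0, 0, 2]}, {"grip": 0.85, "linear": [0, 0, 0], "turn": [0, 0, 2]}]}}

```text
time: 11.3
tool_pos: [0.5191, 0.4021, 0.3166]
tool_rot: [-3.142, -0.0, -0.007]
contact_force: [0.5, -0.2, -0.3]
opening: 0.0778
```

Run:
```python
from h import *
o,im=snap('wrist','w6.png');print({k:o[k].tolist() for k in ['tool_pos','tool_rot','qpos']})
snap('side','s6.png');snap('top','t6.png')
```

```text
{'tool_pos': [0.5190587689996449, 0.40210087983486187, 0.31661010259245304], 'tool_rot': [-3.141540064826602, -2.1041075791261576e-05, -0.006901770794294659], 'qpos': [0.5424659077562376, 0.5626567175004956, 0.9290763033160938, 3.397002169562248e-05, 1.649814228623682, 0.5493703602134433]}
```

View pics/w6.png

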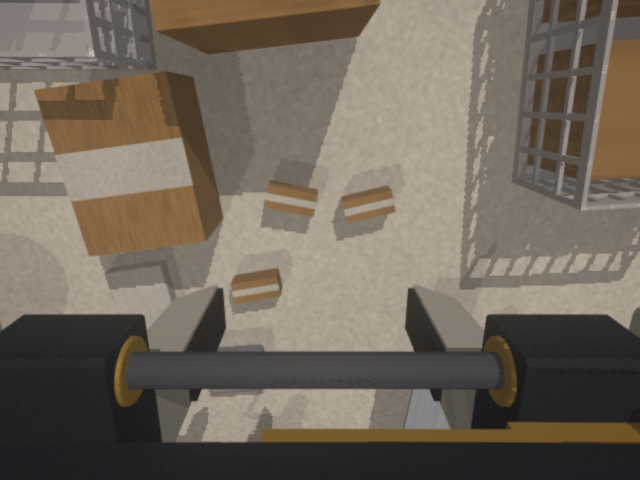

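View pics/t6.png

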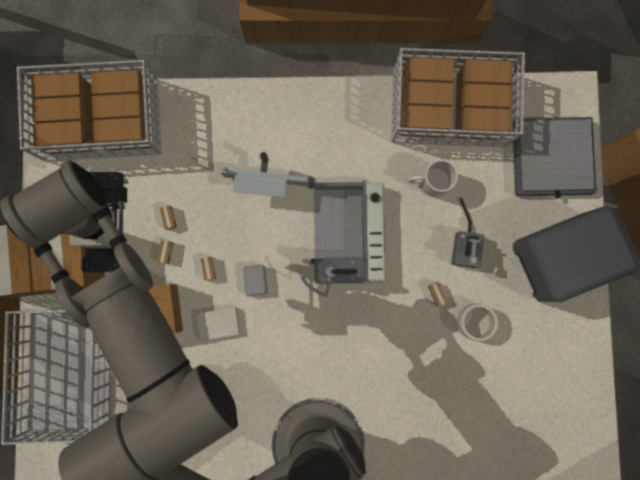

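View pics/s6.png

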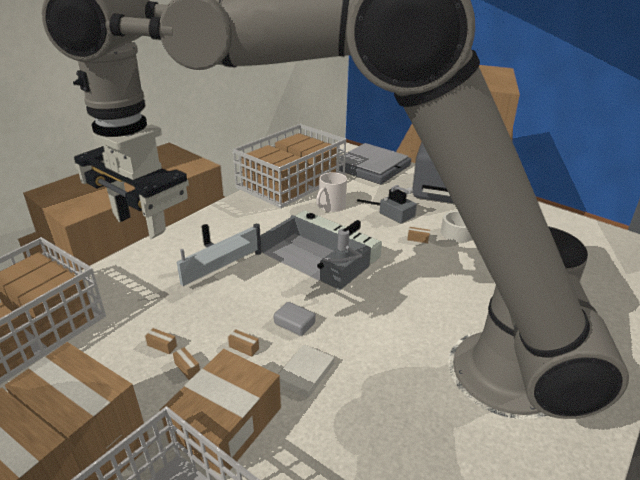

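Run:
```python
import cv2
im=cv2.imread('pics/w6.png')
cv2.imwrite('pics/w6z.png',cv2.resize(im[170:310,220:405],None,fx=4.2,fy=4.2,interpolation=cv2.INTER_CUBIC))
```

```text
(no output)
```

View pics/w6z.png

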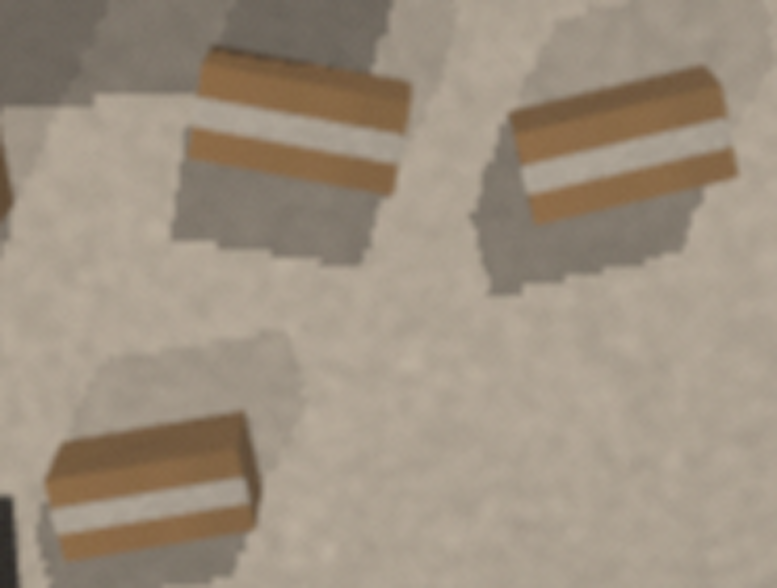

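```bash
cat >> fit.py <<'E'
def carton(cam,U,o=None,z=.028):
    # corners A,B,C,D : A-B long top edge, C-D other long edge
    P=plane(cam,U,z,o)[:,:2]; d=P[1]-P[0]+P[2]-P[3]
    a=np.degrees(np.arctan2(d[1],d[0]))
    return P.mean(0).round(4),a.round(1),(np.linalg.norm(d)/2).round(4),np.linalg.norm((P[3]-P[0]+P[2]-P[1])/2).round(4)
E
python3 - <<'E'
from fit import *
o={'tool_pos': [0.5190587689996449, 0.40210087983486187, 0.31661010259245304], 'tool_rot': [-3.141540064826602, -2.1041075791261576e-05, -0.006901770794294659]}
f=lambda L:[(220+x/4.2,170+y/4.2) for x,y in L]
print('b',carton('wrist',f([(203,66),(411,95),(392,195),(190,157)]),o))
print('a',carton('wrist',f([(513,130),(718,88),(737,174),(535,222)]),o))
print('c',carton('wrist',f([(50,484),(243,450),(256,525),(68,560)]),o))
for z,u in [(.085,(210,238)),(.085,(165,75))]: print('bigcarton',plane('wrist',[u],z,o))
E
```

```text
b (array([0.4925, 0.3826]), np.float64(-10.0), np.float64(0.0551), np.float64(0.0264))
a (array([0.5795, 0.375 ]), np.float64(12.5), np.float64(0.0552), np.float64(0.0253))
c (array([0.4483, 0.2729]), np.float64(10.7), np.float64(0.0559), np.float64(0.0239))
bigcarton [[0.41359805 0.35815762 0.085     ]]
bigcarton [[0.38719873 0.51047905 0.085     ]]
```

{"op": "apply_moves", "data": {"increments": [{"grip": 0.55, "linear": [-26.5, -21, -50], "turn": [0, 0, 1.4]}, {"grip": 0.55, "linear": [-26.5, -21, -100], "turn": [0, 0, 2.8]}, {"grip": 0.55, "linear": [-26.5, -21, -150], "turn": [0, 0, 4.2]}, {"grip": 0.55, "linear": [-26.5, -21, -180], "turn": [0, 0, 5.6]}, {"grip": 0.55, "linear": [-26.5, -21, -180], "turn": [0, 0, 7]}, {"grip": 0.55, "linear": [-26.5, -21, -180], "turn": [0, 0, 8.4]}, {"grip": 0.55, "linear": [-26.5, -21, -180], "turn": [0, 0, 9.8]}, {"grip": 0.55, "linear": [-26.5, -21, -180], "turn": [0, 0, 11.2]}, {"grip": 0.55, "linear": [-26.5, -21, -180], "turn": [0, 0, 12.6]}, {"grip": 0.55, "linear": [-26.5, -21, -180], "turn": [0, 0, 13.4]}]}}

```text
time: 12.45
tool_pos: [0.4928, 0.3809, 0.1368]
tool_rot: [3.141, -0.0, 1.402]
contact_force: [0.2, -0.1, 0.6]
opening: 0.0502
```

Run:
```python
from h import *
o,im=snap('wrist','w7.png');print({k:o[k].tolist() for k in ['tool_pos','tool_rot','qpos']})
print(proj('wrist',[.4925,.381,.028],o))
```

```text
{'tool_pos': [0.492816724771109, 0.38088017047626627, 0.1367640420016863], 'tool_rot': [3.141450998352659, -0.00016950513110858267, 1.402253049721561], 'qpos': [0.5349823738917334, 0.5965395906677846, 1.3627536010757928, 4.065352422283672e-05, 1.1820817860413144, -0.8672860673815064]}
[[313.63541027 230.61024973]]
```

View pics/w7.png

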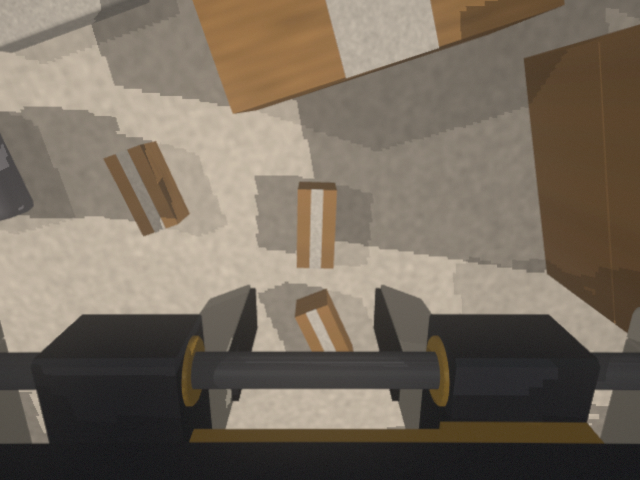

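{"op": "apply_moves", "data": {"increments": [{"grip": 0.55, "linear": [0, 1, -50], "turn": [0, 0, 0]}, {"grip": 0.55, "linear": [0, 1, -95], "turn": [0, 0, 0]}, {"grip": 0.55, "linear": [0, 1, -120], "turn": [0, 0, 0]}, {"grip": 0.55, "linear": [0, 1, -132], "turn": [0, 0, 0]}, {"grip": 0.55, "linear": [0, 1, -132], "turn": [0, 0, 0]}, {"grip": 0, "linear": [0, 1, -132], "turn": [0, 0, 0]}, {"grip": 0, "linear": [0, 1, -132], "turn": [0, 0, 0]}, {"grip": 0, "linear": [0, 1, -132], "turn": [0, 0, 0]}, {"grip": 0, "linear": [0, 1, -132], "turn": [0, 0, 0]}, {"grip": 0, "linear": [0, 1, -132], "turn": [0, 0, 0]}], "grip_force": 20}}

```text
time: 13.5
tool_pos: [0.4934, 0.3823, 0.006]
tool_rot: [3.14, -0.001, 1.398]
contact_force: [-0.1, -0.9, 5.4]
opening: 0.026
```

{"op": "apply_moves", "data": {"increments": [{"grip": 0, "linear": [0, 0, 40], "turn": [0, 0, 0]}, {"grip": 0, "linear": [0, 0, 90], "turn": [0, 0, 0]}, {"grip": 0, "linear": [0, 0, 140], "turn": [0, 0, 0]}, {"grip": 0, "linear": [0, 0, 180], "turn": [0, 0, 0]}, {"grip": 0, "linear": [50, -200, 190], "turn": [0, 0, -1.3]}, {"grip": 0, "linear": [50, -200, 190], "turn": [0, 0, -2.6]}, {"grip": 0, "linear": [50, -200, 190], "turn": [0, 0, -3.9]}, {"grip": 0, "linear": [50, -200, 190], "turn": [0, 0, -5.2]}, {"grip": 0, "linear": [50, -200, 190], "turn": [0, 0, -6.5]}]}}

```text
time: 14.4
tool_pos: [0.544, 0.1768, 0.1952]
tool_rot: [3.14, 0.0, 0.706]
contact_force: [-0.6, 0.1, -1.2]
opening: 0.0258
```

{"op": "apply_moves", "data": {"increments": [{"grip": 0, "linear": [59.6, -241, 0], "turn": [0, 0, -1.3]}, {"grip": 0, "linear": [59.6, -241, 0], "turn": [0, 0, -2.6]}, {"grip": 0, "linear": [59.6, -241, 0], "turn": [0, 0, -3.9]}, {"grip": 0, "linear": [59.6, -241, 0], "turn": [0, 0, -5.2]}, {"grip": 0, "linear": [59.6, -241, 0], "turn": [0, 0, -6.5]}, {"grip": 0, "linear": [59.6, -241, 0], "turn": [0, 0, -6.9]}, {"grip": 0, "linear": [59.6, -241, 0], "turn": [0, 0, -6.9]}, {"grip": 0, "linear": [59.6, -241, -50], "turn": [0, 0, -6.9]}, {"grip": 0, "linear": [59.6, -241, -70], "turn": [0, 0, -6.9]}, {"grip": 0, "linear": [59.6, -241, -70], "turn": [0, 0, -6.9]}]}}

```text
time: 15.4
tool_pos: [0.5999, -0.0574, 0.1215]
tool_rot: [-3.14, 0.007, -0.003]
contact_force: [0.6, 0.3, -1.1]
opening: 0.0257
```

Run:
```python
from h import *
o,im=snap('wrist','w8.png');print({k:o[k].tolist() for k in ['tool_pos','tool_rot','qpos','opening']} if 0 else (o['tool_pos'],o['tool_rot'],o['opening']))
snap('top','t8.png')
```

```text
(array([ 0.5999352 , -0.05742086,  0.12150855]), array([-3.13980272e+00,  6.96307719e-03, -2.66791187e-03]), 0.025701845392552474)
```

View pics/w8.png

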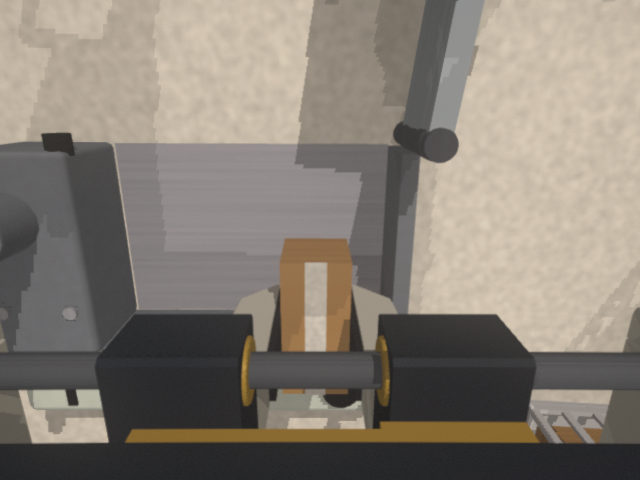

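{"op": "apply_moves", "data": {"increments": [{"grip": 0, "linear": [0, 0, -50], "turn": [0, 0, 0]}, {"grip": 0, "linear": [0, 0, -90], "turn": [0, 0, 0]}, {"grip": 0, "linear": [0, 0, -110], "turn": [0, 0, 0]}, {"grip": 0, "linear": [0, 0, -119], "turn": [0, 0, 0]}, {"grip": 0, "linear": [0, 0, -119], "turn": [0, 0, 0]}, {"grip": 0, "linear": [0, 0, -119], "turn": [0, 0, 0]}]}}

```text
time: 16.1
tool_pos: [0.604, -0.0592, 0.0078]
tool_rot: [3.141, -0.004, -0.005]
contact_force: [0.5, 0.3, 0.1]
opening: 0.0258
```

{"op": "apply_moves", "data": {"increments": [{"grip": 0.43, "linear": [0, 0, 0], "turn": [0, 0, 0]}, {"grip": 0.43, "linear": [0, 0, 0], "turn": [0, 0, 0]}, {"grip": 0.43, "linear": [0, 0, 0], "turn": [0, 0, 0]}, {"grip": 0.43, "linear": [0, 0, 50], "turn": [0, 0, 0]}, {"grip": 0.43, "linear": [0, 0, 100], "turn": [0, 0, 0]}, {"grip": 0.43, "linear": [0, 0, 150], "turn": [0, 0, 0]}, {"grip": 0.75, "linear": [0, 0, 200], "turn": [0, 0, 0]}, {"grip": 0.75, "linear": [0, 0, 200], "turn": [0, 0, 0]}]}}

```text
time: 16.9
tool_pos: [0.6058, -0.0598, 0.2143]
tool_rot: [3.138, -0.015, -0.005]
contact_force: [0.3, -0.8, 0.0]
opening: 0.051
```

Run:
```python
from h import *
o,im=snap('wrist','w9.png');print({k:np.array(o[k]).tolist() for k in ['tool_pos','tool_rot','qpos','opening']})
snap('top','t9.png')
```

```text
{'tool_pos': [0.6058490448369652, -0.05981543307495063, 0.21427307679137003], 'tool_rot': [3.138359189129984, -0.014910605375305641, -0.00524356629643008], 'qpos': [-0.22428063940426426, 0.49730084652025336, 1.3136898853520698, 8.638660117789632e-05, 1.3153450001155018, -0.2190341569087452], 'opening': 0.0510002494729219}
```

View pics/w9.png

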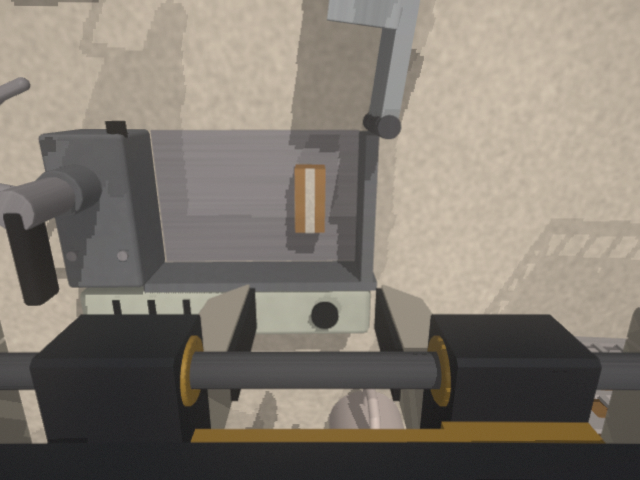

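View pics/t9.png

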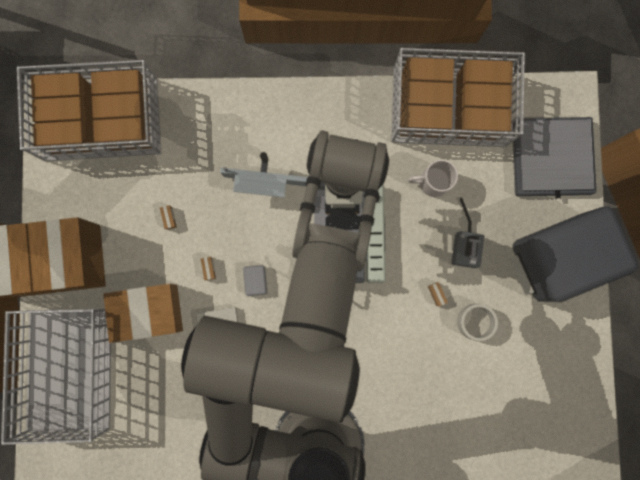

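{"op": "apply_moves", "data": {"increments": [{"grip": 0.78, "linear": [-24, 432, 0], "turn": [0, 0, 1]}, {"grip": 0.78, "linear": [-24, 432, 0], "turn": [0, 0, 2.2]}, {"grip": 0.78, "linear": [-24, 432, 0], "turn": [0, 0, 2.2]}, {"grip": 0.78, "linear": [-24, 432, 0], "turn": [0, 0, 2.2]}, {"grip": 0.78, "linear": [-24, 432, 0], "turn": [0, 0, 2.2]}, {"grip": 0.78, "linear": [-24, 432, 0], "turn": [0, 0, 2.2]}, {"grip": 0.78, "linear": [-24, 432, 0], "turn": [0, 0, 2.2]}, {"grip": 0.78, "linear": [-24, 432, -40], "turn": [0, 0, 2.2]}, {"grip": 0.78, "linear": [-24, 432, -70], "turn": [0, 0, 2.2]}, {"grip": 0.78, "linear": [-24, 432, -70], "turn": [0, 0, 2.2]}]}}

```text
time: 18.0
tool_pos: [0.5739, 0.375, 0.1281]
tool_rot: [3.14, 0.011, 0.229]
contact_force: [-0.5, -0.7, -0.1]
opening: 0.0715
```

Run:
```python
from h import *
o,im=snap('wrist','w10.png');print({k:np.array(o[k]).tolist() for k in ['tool_pos','tool_rot','qpos','opening']})
```

```text
{'tool_pos': [0.5739288928644486, 0.37498880287174646, 0.12807255384368654], 'tool_rot': [3.1396755940158876, 0.01136660594153649, 0.22893420069550285], 'qpos': [0.4666902176653088, 0.7248595370260676, 1.143365973615138, 0.0008483409570643125, 1.2848656006008339, 0.23750116726735335], 'opening': 0.07149671290050712}
```

View pics/w10.png

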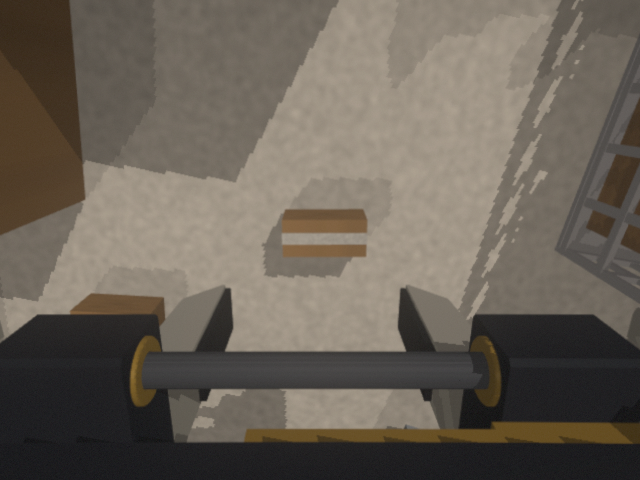

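Run:
```python
from fit import *
o={'tool_pos': [0.5739288928644486, 0.37498880287174646, 0.12807255384368654], 'tool_rot': [3.1396755940158876, 0.01136660594153649, 0.22893420069550285]}
print(carton('wrist',[(283,219),(366,219),(366,256),(282,255)],o))
```

```text
(array([0.5794, 0.3754]), np.float64(12.9), np.float64(0.0555), np.float64(0.0256))
```

{"op": "apply_moves", "data": {"increments": [{"grip": 0.78, "linear": [0, 1, -50], "turn": [0, 0, 0]}, {"grip": 0.78, "linear": [0, 1, -95], "turn": [0, 0, 0]}, {"grip": 0.78, "linear": [0, 1, -120], "turn": [0, 0, 0]}, {"grip": 0.78, "linear": [0, 1, -131], "turn": [0, 0, 0]}, {"grip": 0.78, "linear": [0, 1, -131], "turn": [0, 0, 0]}, {"grip": 0.3, "linear": [0, 1, -131], "turn": [0, 0, 0]}, {"grip": 0.3, "linear": [0, 1, -131], "turn": [0, 0, 0]}, {"grip": 0.3, "linear": [0, 1, -131], "turn": [0, 0, 0]}, {"grip": 0.3, "linear": [0, 1, -131], "turn": [0, 0, 0]}]}}

```text
time: 18.95
tool_pos: [0.5796, 0.3743, 0.007]
tool_rot: [-3.141, -0.004, 0.225]
contact_force: [-0.1, -1.3, 6.4]
opening: 0.0561
```

{"op": "apply_moves", "data": {"increments": [{"grip": 0.3, "linear": [0, 0, 40], "turn": [0, 0, 0]}, {"grip": 0.3, "linear": [0, 0, 90], "turn": [0, 0, 0]}, {"grip": 0.3, "linear": [0, 0, 140], "turn": [0, 0, 0]}, {"grip": 0.3, "linear": [0, 0, 180], "turn": [0, 0, 0]}, {"grip": 0.3, "linear": [-4, -230, 190], "turn": [0, 0, -1.3]}, {"grip": 0.3, "linear": [-4, -230, 190], "turn": [0, 0, -2.6]}, {"grip": 0.3, "linear": [-4, -230, 190], "turn": [0, 0, -3.9]}, {"grip": 0.3, "linear": [-4, -230, 190], "turn": [0, 0, -5.2]}, {"grip": 0.3, "linear": [-4, -230, 190], "turn": [0, 0, -6.5]}, {"grip": 0.3, "linear": [-4, -230, 190], "turn": [0, 0, -7.8]}]}}

```text
time: 19.95
tool_pos: [0.5746, 0.1398, 0.1958]
tool_rot: [3.141, -0.002, -0.602]
contact_force: [-0.4, 0.2, -0.3]
opening: 0.0559
```

{"op": "apply_moves", "data": {"increments": [{"grip": 0.3, "linear": [-3.6, -203, 0], "turn": [0, 0, -1.3]}, {"grip": 0.3, "linear": [-3.6, -203, 0], "turn": [0, 0, -2.6]}, {"grip": 0.3, "linear": [-3.6, -203, 0], "turn": [0, 0, -3.9]}, {"grip": 0.3, "linear": [-3.6, -203, 0], "turn": [0, 0, -5.2]}, {"grip": 0.3, "linear": [-3.6, -203, 0], "turn": [0, 0, -6.5]}, {"grip": 0.3, "linear": [-3.6, -203, 0], "turn": [0, 0, -7.8]}, {"grip": 0.3, "linear": [-3.6, -203, 0], "turn": [0, 0, -9.1]}, {"grip": 0.3, "linear": [-3.6, -203, -50], "turn": [0, 0, -9.4]}, {"grip": 0.3, "linear": [-3.6, -203, -70], "turn": [0, 0, -9.4]}, {"grip": 0.3, "linear": [-3.6, -203, -70], "turn": [0, 0, -9.4]}]}}

```text
time: 20.95
tool_pos: [0.5687, -0.0586, 0.1221]
tool_rot: [3.136, 0.001, -1.576]
contact_force: [-0.9, 0.1, -0.8]
opening: 0.0558
```

Run:
```python
from h import *
o,im=snap('wrist','w11.png');print({k:np.array(o[k]).tolist() for k in ['tool_pos','tool_rot','qpos','opening']})
```

```text
{'tool_pos': [0.5686877893946156, -0.05859672678173651, 0.12211832626753506], 'tool_rot': [3.135644148699587, 0.0012884955762835215, -1.576071219281692], 'qpos': [-0.2366522343087176, 0.5290383449578323, 1.5318452737616315, -0.00012422548053475782, 1.0867944978765722, 1.3394732924509902], 'opening': 0.05584127282335821}
```

View pics/w11.png

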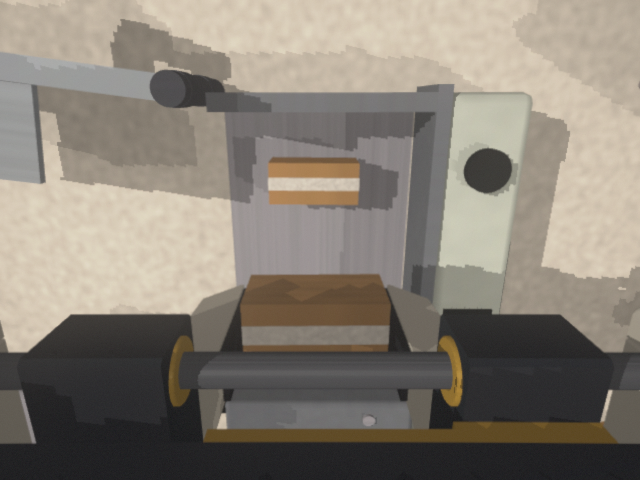

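Carton 1 lies at (315,185), with the held carton square to it; lowering.

{"op": "apply_moves", "data": {"increments": [{"grip": 0.3, "linear": [0, 0, -50], "turn": [0, 0, 0]}, {"grip": 0.3, "linear": [0, 0, -90], "turn": [0, 0, 0]}, {"grip": 0.3, "linear": [0, 0, -110], "turn": [0, 0, 0]}, {"grip": 0.3, "linear": [0, 0, -119], "turn": [0, 0, 0]}, {"grip": 0.3, "linear": [0, 0, -119], "turn": [0, 0, 0]}, {"grip": 0.3, "linear": [0, 0, -119], "turn": [0, 0, 0]}]}}

```text
time: 21.6
tool_pos: [0.5724, -0.0595, 0.0077]
tool_rot: [-3.138, -0.001, -1.576]
contact_force: [-0.0, 0.3, -0.7]
opening: 0.0557
```

{"op": "apply_moves", "data": {"increments": [{"grip": 0.73, "linear": [0, 0, 0], "turn": [0, 0, 0]}, {"grip": 0.73, "linear": [0, 0, 0], "turn": [0, 0, 0]}, {"grip": 0.73, "linear": [0, 0, 0], "turn": [0, 0, 0]}, {"grip": 0.73, "linear": [0, 0, 50], "turn": [0, 0, 0]}, {"grip": 0.73, "linear": [0, 0, 100], "turn": [0, 0, 0]}, {"grip": 0.78, "linear": [0, 0, 150], "turn": [0, 0, 0]}, {"grip": 0.78, "linear": [0, 0, 200], "turn": [0, 0, 0]}, {"grip": 0.78, "linear": [0, 0, 200], "turn": [0, 0, 0]}]}}

```text
time: 22.4
tool_pos: [0.5743, -0.0599, 0.2138]
tool_rot: [-3.127, -0.003, -1.576]
contact_force: [-0.4, -0.1, -0.2]
opening: 0.0714
```

Run:
```python
from h import *
o,im=snap('wrist','w12.png');print({k:np.array(o[k]).tolist() for k in ['tool_pos','tool_rot','qpos','opening']})
snap('top','t12.png')
```

```text
{'tool_pos': [0.5742672014096968, -0.0598769920511655, 0.2138394133470695], 'tool_rot': [-3.1271233527806523, -0.0034356454088793065, -1.5760962536038803], 'qpos': [-0.23658730981043274, 0.43953741364961324, 1.409855955216718, -2.8321687963128646e-05, 1.277327742662126, 1.3394920787832347], 'opening': 0.07143099517328629}
```

View pics/w12.png

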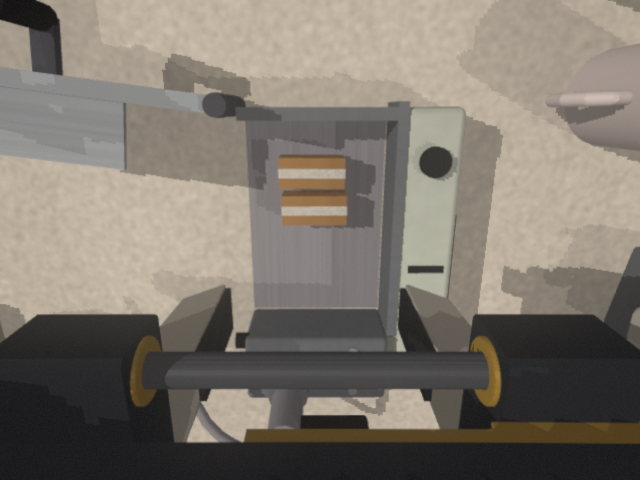

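View pics/t12.png

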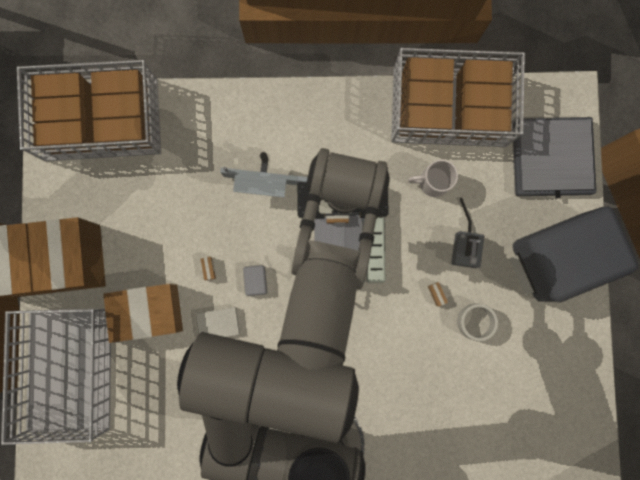

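{"op": "apply_moves", "data": {"increments": [{"grip": 0.78, "linear": [-125, 331, 0], "turn": [0, 0, 1.4]}, {"grip": 0.78, "linear": [-125, 331, 0], "turn": [0, 0, 2.8]}, {"grip": 0.78, "linear": [-125, 331, 0], "turn": [0, 0, 4.2]}, {"grip": 0.78, "linear": [-125, 331, 0], "turn": [0, 0, 5.6]}, {"grip": 0.78, "linear": [-125, 331, 0], "turn": [0, 0, 7]}, {"grip": 0.78, "linear": [-125, 331, 0], "turn": [0, 0, 8.4]}, {"grip": 0.78, "linear": [-125, 331, 0], "turn": [0, 0, 9.8]}, {"grip": 0.78, "linear": [-125, 331, 0], "turn": [0, 0, 11.2]}, {"grip": 0.78, "linear": [-125, 331, 0], "turn": [0, 0, 12.6]}, {"grip": 0.78, "linear": [-125, 331, 0], "turn": [0, 0, 14]}]}}

```text
time: 23.5
tool_pos: [0.4443, 0.2722, 0.2037]
tool_rot: [3.14, 0.003, -0.102]
contact_force: [-0.3, 0.4, 0.6]
opening: 0.0716
```

{"op": "apply_moves", "data": {"increments": [{"grip": 0.78, "linear": [0, 0, -40], "turn": [0, 0, 1.4]}, {"grip": 0.78, "linear": [0, 0, -70], "turn": [0, 0, 2.8]}, {"grip": 0.78, "linear": [0, 0, -70], "turn": [0, 0, 2.8]}, {"grip": 0.78, "linear": [0, 0, -70], "turn": [0, 0, 2.8]}]}}

```text
time: 23.9
tool_pos: [0.4452, 0.2716, 0.135]
tool_rot: [3.141, 0.003, 0.179]
contact_force: [-0.2, -0.9, 0.7]
opening: 0.0715
```

Run:
```python
from h import *
o,im=snap('wrist','w13.png');print({k:np.array(o[k]).tolist() for k in ['tool_pos','tool_rot','qpos','opening']})
```

```text
{'tool_pos': [0.4451992425793614, 0.2716426856274152, 0.13501692237990653], 'tool_rot': [3.1410002879113534, 0.002681280559963639, 0.17905239162712916], 'qpos': [0.40082761020172764, 0.43024262180729106, 1.6634990963137246, 1.3737750182470425e-05, 1.0505968451217667, 0.22176757966519747], 'opening': 0.07154572527435114}
```

View pics/w13.png

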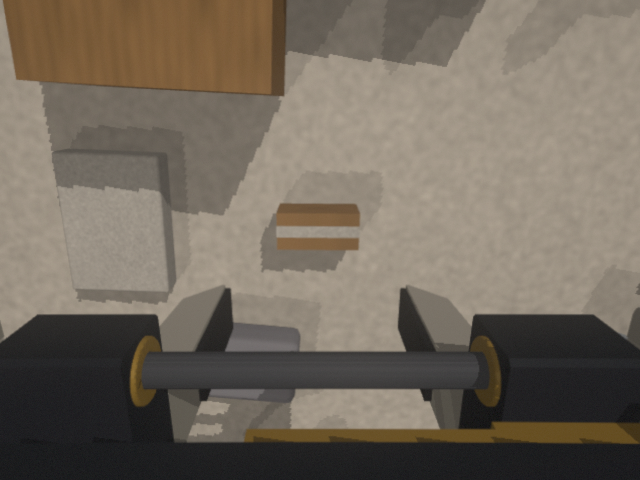

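Run:
```python
from fit import *
o={'tool_pos': [0.4451992425793614, 0.2716426856274152, 0.13501692237990653], 'tool_rot': [3.1410002879113534, 0.002681280559963639, 0.17905239162712916]}
print(carton('wrist',[(277,212),(359,212),(359,249),(278,249)],o))
```

```text
(array([0.4471, 0.2738]), np.float64(10.3), np.float64(0.0553), np.float64(0.0263))
```

{"op": "apply_moves", "data": {"increments": [{"grip": 0.78, "linear": [1, 2, -50], "turn": [0, 0, 0]}, {"grip": 0.78, "linear": [1, 2, -95], "turn": [0, 0, 0]}, {"grip": 0.78, "linear": [1, 2, -120], "turn": [0, 0, 0]}, {"grip": 0.78, "linear": [1, 2, -131], "turn": [0, 0, 0]}, {"grip": 0.78, "linear": [1, 2, -131], "turn": [0, 0, 0]}, {"grip": 0.3, "linear": [1, 2, -131], "turn": [0, 0, 0]}, {"grip": 0.3, "linear": [1, 2, -131], "turn": [0, 0, 0]}, {"grip": 0.3, "linear": [1, 2, -131], "turn": [0, 0, 0]}, {"grip": 0.3, "linear": [1, 2, -131], "turn": [0, 0, 0]}]}}

```text
time: 24.85
tool_pos: [0.4478, 0.2744, 0.0064]
tool_rot: [-3.141, -0.003, 0.183]
contact_force: [-0.1, -0.9, 6.9]
opening: 0.0558
```

{"op": "apply_moves", "data": {"increments": [{"grip": 0.3, "linear": [0, 0, 40], "turn": [0, 0, 0]}, {"grip": 0.3, "linear": [0, 0, 90], "turn": [0, 0, 0]}, {"grip": 0.3, "linear": [0, 0, 140], "turn": [0, 0, 0]}, {"grip": 0.3, "linear": [0, 0, 180], "turn": [0, 0, 0]}, {"grip": 0.3, "linear": [50, -180, 190], "turn": [0, 0, -1.3]}, {"grip": 0.3, "linear": [50, -180, 190], "turn": [0, 0, -2.6]}, {"grip": 0.3, "linear": [50, -180, 190], "turn": [0, 0, -3.9]}, {"grip": 0.3, "linear": [50, -180, 190], "turn": [0, 0, -5.2]}, {"grip": 0.3, "linear": [50, -180, 190], "turn": [0, 0, -6.5]}, {"grip": 0.3, "linear": [50, -180, 190], "turn": [0, 0, -7.8]}]}}

```text
time: 25.85
tool_pos: [0.497, 0.0924, 0.1954]
tool_rot: [-3.141, -0.001, -0.642]
contact_force: [-0.2, 0.4, -0.9]
opening: 0.056
```

{"op": "apply_moves", "data": {"increments": [{"grip": 0.3, "linear": [43, -154, 0], "turn": [0, 0, -1.3]}, {"grip": 0.3, "linear": [43, -154, 0], "turn": [0, 0, -2.6]}, {"grip": 0.3, "linear": [43, -154, 0], "turn": [0, 0, -3.9]}, {"grip": 0.3, "linear": [43, -154, 0], "turn": [0, 0, -5.2]}, {"grip": 0.3, "linear": [43, -154, 0], "turn": [0, 0, -6.5]}, {"grip": 0.3, "linear": [43, -154, 0], "turn": [0, 0, -7.8]}, {"grip": 0.3, "linear": [43, -154, 0], "turn": [0, 0, -9]}, {"grip": 0.3, "linear": [43, -154, -50], "turn": [0, 0, -9]}, {"grip": 0.3, "linear": [43, -154, -70], "turn": [0, 0, -9]}, {"grip": 0.3, "linear": [43, -154, -70], "turn": [0, 0, -9]}]}}

```text
time: 26.85
tool_pos: [0.5377, -0.0596, 0.1224]
tool_rot: [3.136, 0.001, -1.576]
contact_force: [1.1, 0.4, 0.3]
opening: 0.0558
```

Run:
```python
from h import *
o,im=snap('wrist','w14.png');print({k:np.array(o[k]).tolist() for k in ['tool_pos','tool_rot','opening']})
```

```text
{'tool_pos': [0.5376842311848881, -0.05961273482556781, 0.12238155826751657], 'tool_rot': [3.135868092377396, 0.001327587781347006, -1.576340700833187], 'opening': 0.0557862900261772}
```

View pics/w14.png

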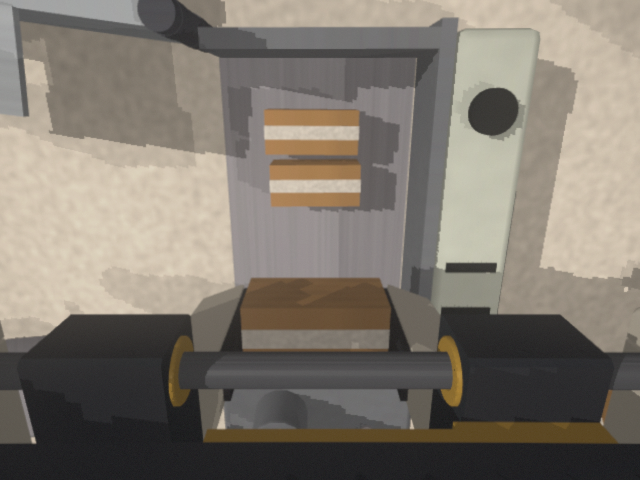

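{"op": "apply_moves", "data": {"increments": [{"grip": 0.3, "linear": [0, 0, -50], "turn": [0, 0, 0]}, {"grip": 0.3, "linear": [0, 0, -90], "turn": [0, 0, 0]}, {"grip": 0.3, "linear": [0, 0, -110], "turn": [0, 0, 0]}, {"grip": 0.3, "linear": [0, 0, -119], "turn": [0, 0, 0]}, {"grip": 0.3, "linear": [0, 0, -119], "turn": [0, 0, 0]}, {"grip": 0.3, "linear": [0, 0, -119], "turn": [0, 0, 0]}]}}

```text
time: 27.5
tool_pos: [0.5414, -0.0605, 0.0076]
tool_rot: [-3.138, -0.001, -1.576]
contact_force: [0.1, -0.8, -0.2]
opening: 0.0561
```

{"op": "apply_moves", "data": {"increments": [{"grip": 0.73, "linear": [0, 0, 0], "turn": [0, 0, 0]}, {"grip": 0.73, "linear": [0, 0, 0], "turn": [0, 0, 0]}, {"grip": 0.73, "linear": [0, 0, 0], "turn": [0, 0, 0]}, {"grip": 0.73, "linear": [0, 0, 50], "turn": [0, 0, 0]}, {"grip": 0.73, "linear": [0, 0, 100], "turn": [0, 0, 0]}, {"grip": 0.78, "linear": [0, 0, 150], "turn": [0, 0, 0]}, {"grip": 0.78, "linear": [0, 0, 200], "turn": [0, 0, 0]}, {"grip": 0.78, "linear": [0, 0, 200], "turn": [0, 0, 0]}]}}

```text
time: 28.3
tool_pos: [0.5433, -0.0609, 0.2134]
tool_rot: [-3.127, -0.004, -1.576]
contact_force: [0.0, -0.6, 0.6]
opening: 0.0715
```

Run:
```python
from h import *
o,im=snap('wrist','w15.png');print({k:np.array(o[k]).tolist() for k in ['tool_pos','tool_rot','opening']})
snap('top','t15.png')
```

```text
{'tool_pos': [0.5432540273190781, -0.06090189321095941, 0.21344698119610284], 'tool_rot': [-3.1274922122120214, -0.0035691928831493858, -1.5760654241742333], 'opening': 0.07153950976364774}
```

View pics/w15.png

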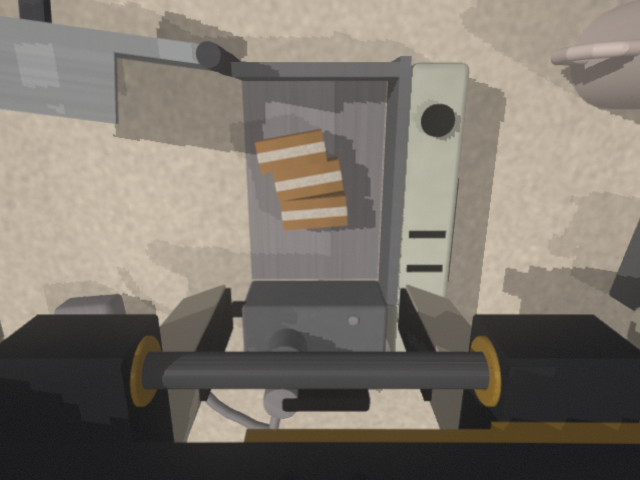

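View pics/t15.png

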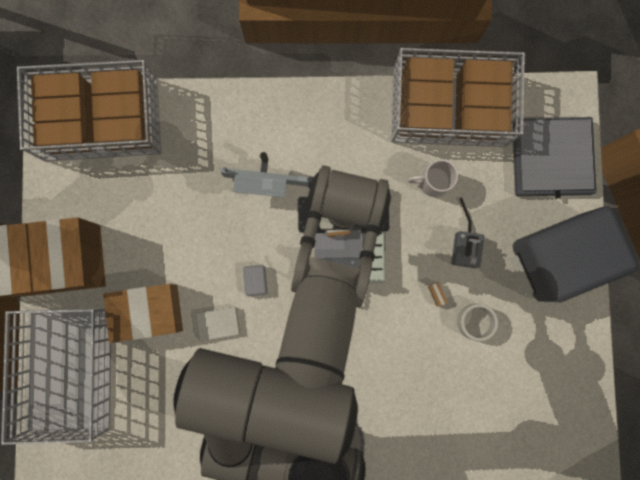

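```bash
cat >> fit.py <<'E'
TH=-1.5756;TT=np.array([.5569,-.0538]);MB=np.array([[np.cos(TH),-np.sin(TH)],[np.sin(TH),np.cos(TH)]])
def tobay(p): return (np.atleast_2d(p)-TT)@MB
E
python3 - <<'E'
from fit import *
import cv2
im=cv2.imread('pics/w15.png')
cv2.imwrite('pics/w15z.png',cv2.resize(im[55:295,230:410],None,fx=2.5,fy=2.5,interpolation=cv2.INTER_CUBIC)[:600])
E
```

```text
(no output)
```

View pics/w15z.png

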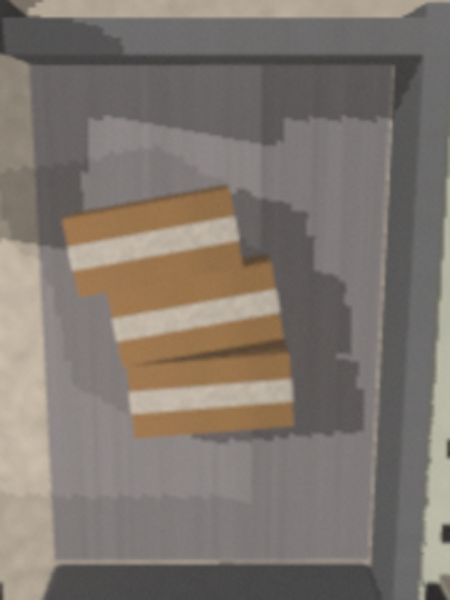

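Run:
```python
from fit import *
o={'tool_pos': [0.5432540273190781, -0.06090189321095941, 0.21344698119610284], 'tool_rot': [-3.1274922122120214, -0.0035691928831493858, -1.5760654241742333]}
f=lambda L:[(230+x/2.5,55+y/2.5) for x,y in L]
for n,L in dict(A=[(63,220),(228,187),(243,260),(78,295)],B=[(108,296),(272,262),(288,344),(125,364)],C=[(128,370),(288,350),(294,425),(136,437)]).items():
    r=carton('wrist',f(L),o);print(n,r,(tobay(r[0])*1000).round(1), (tobay(plane('wrist',f(L),.028,o)[:,:2])*1000).round(0).tolist())
```

```text
A (array([ 0.5912, -0.0408]), np.float64(-78.9), np.float64(0.056), np.float64(0.0246)) [[-13.2  34.2]] [[-43.0, 41.0], [12.0, 52.0], [17.0, 28.0], [-39.0, 16.0]]
B (array([ 0.5658, -0.0556]), np.float64(-81.0), np.float64(0.0562), np.float64(0.0262)) [[1.8 8.9]] [[-29.0, 16.0], [27.0, 27.0], [32.0, -0.0], [-23.0, -7.0]]
C (array([ 0.5382, -0.06  ]), np.float64(-84.5), np.float64(0.0555), np.float64(0.0255)) [[  6.3 -18.7]] [[-22.0, -9.0], [33.0, -3.0], [35.0, -29.0], [-20.0, -33.0]]
```

{"op": "apply_moves", "data": {"increments": [{"grip": 0.78, "linear": [-169, -249, 0], "turn": [0, 0, -1.4]}, {"grip": 0.78, "linear": [-169, -249, 0], "turn": [0, 0, -2.8]}, {"grip": 0.78, "linear": [-169, -249, 0], "turn": [0, 0, -4.2]}, {"grip": 0.78, "linear": [-169, -249, 0], "turn": [0, 0, -5.6]}, {"grip": 0.78, "linear": [-169, -249, 0], "turn": [0, 0, -7]}, {"grip": 0.78, "linear": [-169, -249, 0], "turn": [0, 0, -8.4]}, {"grip": 0.78, "linear": [-169, -249, 0], "turn": [0, 0, -9.8]}, {"grip": 0.78, "linear": [-169, -249, -30], "turn": [0, 0, -11.1]}, {"grip": 0.78, "linear": [-169, -249, -70], "turn": [0, 0, -11.1]}, {"grip": 0.78, "linear": [-169, -249, -70], "turn": [0, 0, -11.1]}]}}

```text
time: 29.4
tool_pos: [0.3676, -0.306, 0.1304]
tool_rot: [3.129, -0.004, -2.739]
contact_force: [-0.5, 0.2, 0.5]
opening: 0.0714
```

Run:
```python
from h import *
o,im=snap('wrist','w16.png');print({k:np.array(o[k]).tolist() for k in ['tool_pos','tool_rot','qpos']})
print(proj('wrist',[.372,-.3095,.028],o))
snap('top','t16.png')
```

```text
{'tool_pos': [0.36759015683950746, -0.30601984782252456, 0.13037022316075364], 'tool_rot': [3.129381791932572, -0.004056334859974253, -2.7391207375379376], 'qpos': [-0.8546069985172919, 0.37118275514408505, 1.7771403705764417, -0.00010644373878722139, 1.0061361574886047, 1.884596044636133]}
[[311.42879632 224.04704871]]
```

View pics/w16.png

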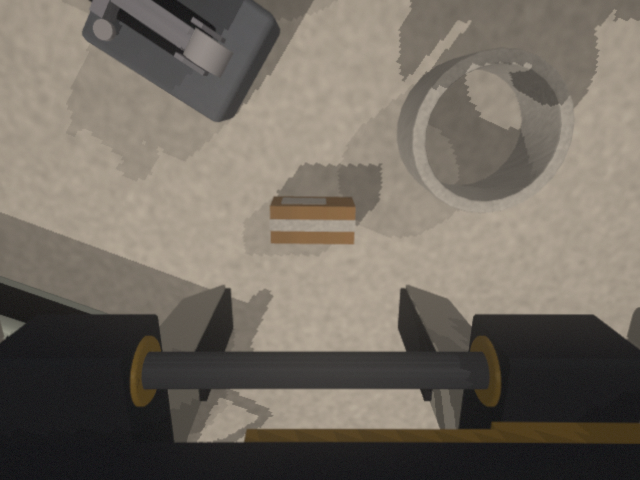

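{"op": "apply_moves", "data": {"increments": [{"grip": 0.78, "linear": [0, -1, -50], "turn": [0, 0, 0]}, {"grip": 0.78, "linear": [0, -1, -95], "turn": [0, 0, 0]}, {"grip": 0.78, "linear": [0, -1, -120], "turn": [0, 0, 0]}, {"grip": 0.78, "linear": [0, -1, -131], "turn": [0, 0, 0]}, {"grip": 0.78, "linear": [0, -1, -131], "turn": [0, 0, 0]}, {"grip": 0.3, "linear": [0, -1, -131], "turn": [0, 0, 0]}, {"grip": 0.3, "linear": [0, -1, -131], "turn": [0, 0, 0]}, {"grip": 0.3, "linear": [0, -1, -131], "turn": [0, 0, 0]}, {"grip": 0.3, "linear": [0, -1, -131], "turn": [0, 0, 0]}]}}

```text
time: 30.4
tool_pos: [0.3716, -0.311, 0.0063]
tool_rot: [-3.138, 0.001, -2.739]
contact_force: [0.0, -0.4, 8.4]
opening: 0.0561
```

{"op": "apply_moves", "data": {"increments": [{"grip": 0.3, "linear": [0, 0, 40], "turn": [0, 0, 0]}, {"grip": 0.3, "linear": [0, 0, 90], "turn": [0, 0, 0]}, {"grip": 0.3, "linear": [0, 0, 140], "turn": [0, 0, 0]}, {"grip": 0.3, "linear": [0, 0, 190], "turn": [0, 0, 0]}, {"grip": 0.3, "linear": [70, 130, 200], "turn": [0, 0, 1.3]}, {"grip": 0.3, "linear": [70, 130, 200], "turn": [0, 0, 2.6]}, {"grip": 0.3, "linear": [70, 130, 200], "turn": [0, 0, 3.9]}, {"grip": 0.3, "linear": [70, 130, 200], "turn": [0, 0, 5.2]}]}}

```text
time: 31.2
tool_pos: [0.4426, -0.1755, 0.206]
tool_rot: [-3.14, 0.002, -2.183]
contact_force: [0.4, -0.5, -0.4]
opening: 0.0564
```

{"op": "apply_moves", "data": {"increments": [{"grip": 0.3, "linear": [64.5, 121.5, 0], "turn": [0, 0, 1.3]}, {"grip": 0.3, "linear": [64.5, 121.5, 0], "turn": [0, 0, 2.6]}, {"grip": 0.3, "linear": [64.5, 121.5, 0], "turn": [0, 0, 3.9]}, {"grip": 0.3, "linear": [64.5, 121.5, 0], "turn": [0, 0, 5.2]}, {"grip": 0.3, "linear": [64.5, 121.5, 0], "turn": [0, 0, 5.9]}, {"grip": 0.3, "linear": [64.5, 121.5, -50], "turn": [0, 0, 5.9]}, {"grip": 0.3, "linear": [64.5, 121.5, -80], "turn": [0, 0, 5.9]}, {"grip": 0.3, "linear": [64.5, 121.5, -80], "turn": [0, 0, 5.9]}]}}

```text
time: 32.0
tool_pos: [0.5025, -0.0578, 0.1218]
tool_rot: [3.134, 0.002, -1.576]
contact_force: [-0.4, 0.1, 0.1]
opening: 0.0557
```

Run:
```python
from h import *
o,im=snap('wrist','w17.png');print({k:np.array(o[k]).tolist() for k in ['tool_pos','tool_rot','opening']})
```

```text
{'tool_pos': [0.5024865548826811, -0.05784116261425932, 0.12175105224352065], 'tool_rot': [3.134090029322187, 0.0018673320975064467, -1.576077297433591], 'opening': 0.05569292559710126}
```

View pics/w17.png

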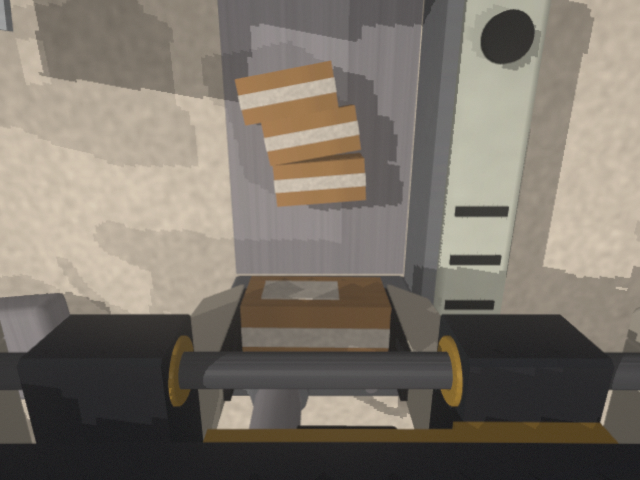

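{"op": "apply_moves", "data": {"increments": [{"grip": 0.3, "linear": [0, 0, -50], "turn": [0, 0, 0]}, {"grip": 0.3, "linear": [0, 0, -90], "turn": [0, 0, 0]}, {"grip": 0.3, "linear": [0, 0, -110], "turn": [0, 0, 0]}, {"grip": 0.3, "linear": [0, 0, -119], "turn": [0, 0, 0]}, {"grip": 0.3, "linear": [0, 0, -119], "turn": [0, 0, 0]}, {"grip": 0.3, "linear": [0, 0, -119], "turn": [0, 0, 0]}]}}

```text
time: 32.65
tool_pos: [0.5069, -0.0591, 0.0076]
tool_rot: [-3.138, -0.001, -1.576]
contact_force: [0.3, 0.2, 0.4]
opening: 0.0556
```

{"op": "apply_moves", "data": {"increments": [{"grip": 0.73, "linear": [0, 0, 0], "turn": [0, 0, 0]}, {"grip": 0.73, "linear": [0, 0, 0], "turn": [0, 0, 0]}, {"grip": 0.73, "linear": [0, 0, 0], "turn": [0, 0, 0]}, {"grip": 0.73, "linear": [0, 0, 50], "turn": [0, 0, 0]}, {"grip": 0.73, "linear": [0, 0, 100], "turn": [0, 0, 0]}, {"grip": 0.73, "linear": [0, 0, 150], "turn": [0, 0, 0]}, {"grip": 0.45, "linear": [0, 0, 200], "turn": [0, 0, 0]}, {"grip": 0.45, "linear": [40, 0, 250], "turn": [0, 0, 0]}, {"grip": 0.45, "linear": [40, 0, 250], "turn": [0, 0, 0]}, {"grip": 0.45, "linear": [40, 0, 250], "turn": [0, 0, 0]}]}}

```text
time: 33.65
tool_pos: [0.5469, -0.0588, 0.2579]
tool_rot: [-3.137, -0.001, -1.576]
contact_force: [0.0, 0.6, -1.1]
opening: 0.0426
```

Run:
```python
from h import *
o,im=snap('wrist','w18.png');print({k:np.array(o[k]).tolist() for k in ['tool_pos','tool_rot','opening']})
cv2.imwrite('pics/w18z.png',cv2.resize(im[100:340,230:410,::-1],None,fx=2.5,fy=2.5,interpolation=cv2.INTER_CUBIC))
```

```text
{'tool_pos': [0.5468633923869182, -0.05882703363403832, 0.2579420890637595], 'tool_rot': [-3.1366559517761265, -0.0013121358160244068, -1.5758332068923935], 'opening': 0.04262037855505786}
```

View pics/w18.png

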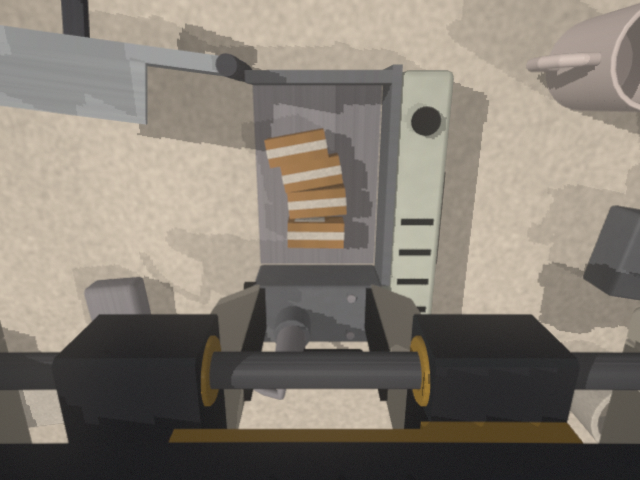

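View pics/w18z.png

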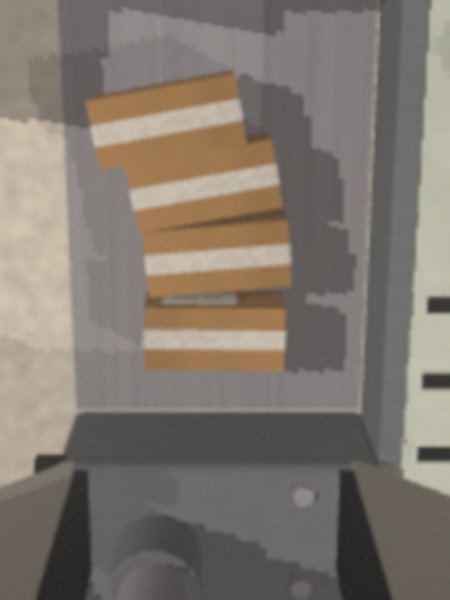

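{"op": "apply_moves", "data": {"increments": [{"grip": 0.45, "linear": [168, 181, -60], "turn": [0, 0, -0.6]}, {"grip": 0.45, "linear": [168, 181, -60], "turn": [0, 0, -0.6]}, {"grip": 0.45, "linear": [168, 181, -60], "turn": [0, 0, -0.6]}, {"grip": 0.45, "linear": [168, 181, -60], "turn": [0, 0, -0.6]}, {"grip": 0.45, "linear": [168, 181, -60], "turn": [0, 0, -0.6]}, {"grip": 0.45, "linear": [168, 181, -100], "turn": [0, 0, -0.6]}, {"grip": 0.45, "linear": [168, 181, -120], "turn": [0, 0, -0.6]}, {"grip": 0.45, "linear": [168, 181, -120], "turn": [0, 0, -0.6]}, {"grip": 0.45, "linear": [168, 181, -120], "turn": [0, 0, -0.6]}]}}

```text
time: 34.6
tool_pos: [0.7124, 0.122, 0.135]
tool_rot: [3.139, -0.0, -1.639]
contact_force: [0.3, -0.3, 0.2]
opening: 0.0416
```

Run:
```python
from h import *
o,im=snap('wrist','w19.png');print({k:np.array(o[k]).tolist() for k in ['tool_pos','tool_rot','opening']})
for z in (.114,): print(proj('wrist',[.7145,.122,z],o))
```

```text
{'tool_pos': [0.712400843543452, 0.12201292366088705, 0.13496606264943514], 'tool_rot': [3.1391276015851366, -0.0004533527501149326, -1.6393209939491706], 'opening': 0.04159014614608518}
[[316.94339733 282.51643868]]
```

View pics/w19.png

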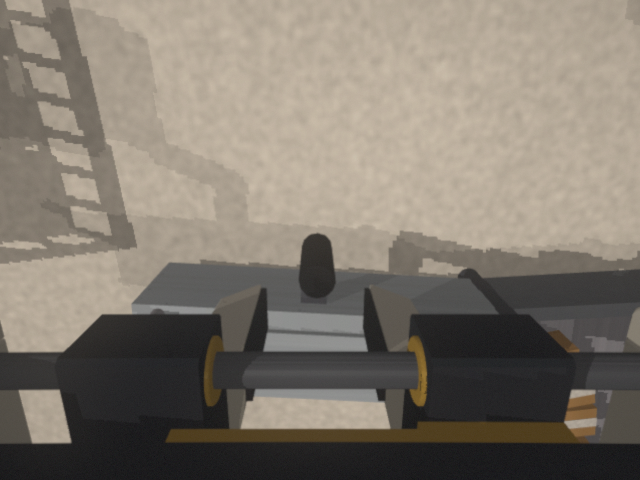

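{"op": "apply_moves", "data": {"increments": [{"grip": 0.45, "linear": [1, 0, -40], "turn": [0, 0, 0]}, {"grip": 0.45, "linear": [1, 0, -51], "turn": [0, 0, 0]}, {"grip": 0.45, "linear": [1, 0, -51], "turn": [0, 0, 0]}, {"grip": 0, "linear": [1, 0, -51], "turn": [0, 0, 0]}, {"grip": 0, "linear": [1, 0, -51], "turn": [0, 0, 0]}, {"grip": 0, "linear": [1, 0, -51], "turn": [0, 0, 0]}, {"grip": 0, "linear": [1, 0, -51], "turn": [0, 0, 0]}], "grip_force": 15}}

```text
time: 35.35
tool_pos: [0.7145, 0.1213, 0.0863]
tool_rot: [-3.14, -0.002, -1.639]
contact_force: [-2.5, -4.9, 3.6]
opening: 0.0173
```

Run:
```python
from h import *
o=observe();print(o['tool_pos'],o['tool_rot'])
h=np.array([.6592,.0067]);
# refine hinge->grip from both ends: closed grip (.541,.054)
def g(p): return h+.12*np.array([-np.cos(p),np.sin(p)])+.041*np.array([np.sin(p),np.cos(p)])
p0=o['tool_pos'][:2]-h; a=np.arctan2(p0[1],p0[0]); r=np.hypot(*p0)
ph=np.pi-a+np.arctan2(.041,.12)*1 if 0 else None
# angle of grip vector at phi: pi - phi - atan(.041/.12)
phi=np.pi-a-np.arctan2(.041,.12); print(phi,r)
for i in range(1,11): print(i,((g(phi-np.radians(6)*i)-g(phi))*1000).round(1))
q=phi-np.radians(60)
print(q)
for i in range(1,8): print(i,((g(q-np.radians(6)*i)-g(q))*1000).round(1),q-np.radians(6)*i)
print(g(.03),g(.02))
```

```text
[0.71450819 0.12127817 0.08631597] [-3.1403838e+00 -1.7961629e-03 -1.6392034e+00]
1.691285911812798 0.12722873865835949
1 [-12.2   5.1]
2 [-24.9   9. ]
3 [-38.   11.4]
4 [-51.2  12.5]
5 [-64.5  12.3]
6 [-77.7  10.6]
7 [-90.6   7.6]
8 [-103.1    3.2]
9 [-115.1   -2.5]
10 [-126.5   -9.4]
0.6440883606162005
1 [-10.6  -8. ] 0.5393686054965406
2 [-20.2 -17.1] 0.4346488503768809
3 [-28.9 -27.2] 0.32992909525722114
4 [-36.5 -38.1] 0.22520934013756133
5 [-42.9 -49.7] 0.12048958501790152
6 [-48. -62.] 0.015769829898241827
7 [-51.8 -74.7] -0.08894992522141798
[0.54048381 0.05128101] [0.54004394 0.05009164]
```

{"op": "apply_moves", "data": {"increments": [{"grip": 0, "linear": [-12.2, 5.1, 0], "turn": [0, 0, 1]}, {"grip": 0, "linear": [-24.9, 9, 0], "turn": [0, 0, 2]}, {"grip": 0, "linear": [-38, 11.4, 0], "turn": [0, 0, 3]}, {"grip": 0, "linear": [-51.2, 12.5, 0], "turn": [0, 0, 4]}, {"grip": 0, "linear": [-64.5, 12.3, 0], "turn": [0, 0, 5]}, {"grip": 0, "linear": [-77.7, 10.6, 0], "turn": [0, 0, 6]}, {"grip": 0, "linear": [-90.6, 7.6, 0], "turn": [0, 0, 7]}, {"grip": 0, "linear": [-103.1, 3.2, 0], "turn": [0, 0, 8]}, {"grip": 0, "linear": [-115.1, -2.5, 0], "turn": [0, 0, 9]}, {"grip": 0, "linear": [-126.5, -9.4, 0], "turn": [0, 0, 10]}]}}

```text
time: 36.35
tool_pos: [0.5883, 0.1129, 0.0863]
tool_rot: [-3.139, -0.003, -0.588]
contact_force: [0.6, -1.6, 2.8]
opening: 0.0176
```

{"op": "apply_moves", "data": {"increments": [{"grip": 0, "linear": [-10.6, -8, 0], "turn": [0, 0, 1]}, {"grip": 0, "linear": [-20.2, -17.1, 0], "turn": [0, 0, 2]}, {"grip": 0, "linear": [-28.9, -27.2, 0], "turn": [0, 0, 3]}, {"grip": 0, "linear": [-36.5, -38.1, 0], "turn": [0, 0, 4]}, {"grip": 0, "linear": [-42.9, -49.7, 0], "turn": [0, 0, 5]}, {"grip": 0, "linear": [-45.5, -56, 0], "turn": [0, 0, 5.5]}, {"grip": 0, "linear": [-46.8, -59.6, 0], "turn": [0, 0, 5.8]}, {"grip": 0, "linear": [-46.8, -59.6, 0], "turn": [0, 0, 5.8]}]}}

```text
time: 37.15
tool_pos: [0.5405, 0.0537, 0.0862]
tool_rot: [-3.14, -0.0, 0.016]
contact_force: [-5.0, 2.6, 8.7]
opening: 0.0175
```

{"op": "apply_moves", "data": {"increments": [{"grip": 0, "linear": [-1, -4, 0], "turn": [0, 0, 0]}, {"grip": 0, "linear": [-1, -4, 0], "turn": [0, 0, 0]}, {"grip": 0, "linear": [-1, -4, 0], "turn": [0, 0, 0]}]}}

```text
time: 37.45
tool_pos: [0.5396, 0.0511, 0.0862]
tool_rot: [-3.139, -0.0, 0.015]
contact_force: [-5.1, 7.2, 8.4]
opening: 0.0175
```

{"op": "apply_moves", "data": {"increments": [{"grip": 0.45, "linear": [-1, -2, 0], "turn": [0, 0, 0]}, {"grip": 0.45, "linear": [-1, -2, 0], "turn": [0, 0, 0]}, {"grip": 0.45, "linear": [-1, -2, 0], "turn": [0, 0, 0]}, {"grip": 0.45, "linear": [-1, -2, 50], "turn": [0, 0, 0]}, {"grip": 0.45, "linear": [-1, -2, 100], "turn": [0, 0, 0]}, {"grip": 0.45, "linear": [-1, -2, 150], "turn": [0, 0, 0]}, {"grip": 0.45, "linear": [-60, -70, 170], "turn": [0, 0, 0]}, {"grip": 0.45, "linear": [-109, -130, 170], "turn": [0, 0, 0]}, {"grip": 0.45, "linear": [-109, -130, 170], "turn": [0, 0, 0]}, {"grip": 0.45, "linear": [-109, -130, 170], "turn": [0, 0, 0]}]}}

```text
time: 38.45
tool_pos: [0.4286, -0.0829, 0.2553]
tool_rot: [3.14, 0.0, 0.013]
contact_force: [0.2, 0.3, -0.6]
opening: 0.0414
```

Run:
```python
from h import *
o,im=snap('wrist','w20.png');print({k:np.array(o[k]).tolist() for k in ['tool_pos','tool_rot','opening']})
print(plane('wrist',[(320,100)],.135,o))
snap('top','t20.png')
```

```text
{'tool_pos': [0.42864820744265386, -0.08285759804060276, 0.2552721151392844], 'tool_rot': [3.1404180497493446, 3.778820623590029e-05, 0.013262882979263813], 'opening': 0.041379270360347636}
[[0.43097607 0.0032659  0.135     ]]
```

View pics/w20.png

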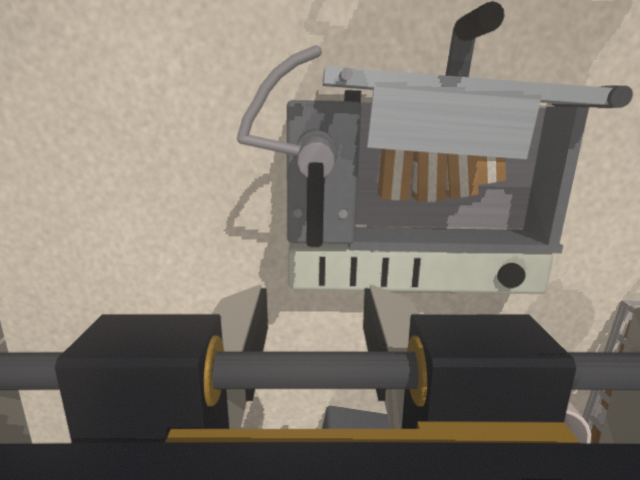

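{"op": "apply_moves", "data": {"increments": [{"grip": 0.45, "linear": [0, 5, -50], "turn": [0, 0, -0.15]}, {"grip": 0.45, "linear": [0, 5, -100], "turn": [0, 0, -0.15]}, {"grip": 0.45, "linear": [0, 5, -135], "turn": [0, 0, -0.15]}, {"grip": 0.45, "linear": [0, 5, -147], "turn": [0, 0, -0.15]}, {"grip": 0.45, "linear": [0, 5, -147], "turn": [0, 0, -0.15]}, {"grip": 0, "linear": [0, 5, -147], "turn": [0, 0, -0.15]}, {"grip": 0, "linear": [0, 5, -147], "turn": [0, 0, -0.15]}, {"grip": 0, "linear": [0, 5, -147], "turn": [0, 0, -0.15]}, {"grip": 0, "linear": [0, 5, -147], "turn": [0, 0, -0.15]}], "grip_force": 30}}

```text
time: 39.45
tool_pos: [0.4295, -0.0756, 0.1083]
tool_rot: [3.141, 0.003, 0.001]
contact_force: [-14.7, -3.9, 9.5]
opening: 0.0137
```

{"op": "apply_moves", "data": {"increments": [{"grip": 0, "linear": [-5.1, 0.2, 0], "turn": [0, 0, -1]}, {"grip": 0, "linear": [-9.1, 0.9, 0], "turn": [0, 0, -2]}, {"grip": 0, "linear": [-13.1, 1.9, 0], "turn": [0, 0, -3]}, {"grip": 0, "linear": [-16.9, 3.4, 0], "turn": [0, 0, -4]}, {"grip": 0, "linear": [-20.5, 5.2, 0], "turn": [0, 0, -5]}, {"grip": 0, "linear": [-23.9, 7.4, 0], "turn": [0, 0, -6]}, {"grip": 0, "linear": [-27.1, 10, 0], "turn": [0, 0, -7]}, {"grip": 0, "linear": [-30, 12.9, 0], "turn": [0, 0, -8]}, {"grip": 0, "linear": [-32.6, 16.1, 0], "turn": [0, 0, -9]}, {"grip": 0, "linear": [-34.8, 19.5, 0], "turn": [0, 0, -10]}]}}

```text
time: 40.45
tool_pos: [0.3949, -0.0564, 0.1082]
tool_rot: [3.139, -0.0, -1.051]
contact_force: [-5.1, -3.9, 3.6]
opening: 0.012
```

{"op": "apply_moves", "data": {"increments": [{"grip": 0, "linear": [-1.8, 3.6, 0], "turn": [0, 0, -1]}, {"grip": 0, "linear": [-3.3, 7.4, 0], "turn": [0, 0, -2]}, {"grip": 0, "linear": [-4.3, 11.4, 0], "turn": [0, 0, -3]}, {"grip": 0, "linear": [-5, 15.4, 0], "turn": [0, 0, -4]}, {"grip": 0, "linear": [-5.2, 19.5, 0], "turn": [0, 0, -5]}, {"grip": 0, "linear": [-5.2, 19.5, 0], "turn": [0, 0, -5]}]}}

```text
time: 41.05
tool_pos: [0.3896, -0.0364, 0.1082]
tool_rot: [3.139, -0.0, -1.573]
contact_force: [-6.3, -1.2, 5.8]
opening: 0.0121
```

{"op": "apply_moves", "data": {"increments": [{"grip": 0, "linear": [0, 2, 0], "turn": [0, 0, -0.3]}, {"grip": 0, "linear": [0, 2, 0], "turn": [0, 0, -0.3]}, {"grip": 0.4, "linear": [0, 1, 0], "turn": [0, 0, 0]}, {"grip": 0.4, "linear": [0, 1, 0], "turn": [0, 0, 0]}, {"grip": 0.4, "linear": [0, 1, 0], "turn": [0, 0, 0]}, {"grip": 0.4, "linear": [0, 1, 50], "turn": [0, 0, 0]}, {"grip": 0.4, "linear": [0, 1, 100], "turn": [0, 0, 0]}, {"grip": 0.4, "linear": [60, 1, 150], "turn": [0, 0, 0]}, {"grip": 0.4, "linear": [110, 1, 160], "turn": [0, 0, 0]}, {"grip": 0.4, "linear": [110, 1, 160], "turn": [0, 0, 0]}]}}

```text
time: 42.05
tool_pos: [0.5042, -0.0356, 0.2702]
tool_rot: [-3.136, -0.001, -1.571]
contact_force: [0.1, -0.0, -0.4]
opening: 0.0367
```

{"op": "apply_moves", "data": {"increments": [{"grip": 0, "linear": [40, -10, 0], "turn": [0, 0, 0]}, {"grip": 0, "linear": [40, -10, 0], "turn": [0, 0, 0]}, {"grip": 0, "linear": [40, -10, 0], "turn": [0, 0, 0]}]}}

```text
time: 42.35
tool_pos: [0.5409, -0.0455, 0.2668]
tool_rot: [3.14, 0.0, -1.571]
contact_force: [0.4, -0.1, -0.6]
opening: 0.0173
```

Run:
```python
from h import *
o,im=snap('wrist','w21.png');print({k:np.array(o[k]).tolist() for k in ['tool_pos','tool_rot','opening']})
for n,u,z in [('hub',(0,0),.135)]: pass
snap('top','t21.png');snap('side','s21.png')
```

```text
{'tool_pos': [0.5408604062509906, -0.04548878287794121, 0.2668066097669871], 'tool_rot': [3.1396514405855402, 0.00043534838890701977, -1.571319158990397], 'opening': 0.017286178355365615}
```

View pics/w21.png

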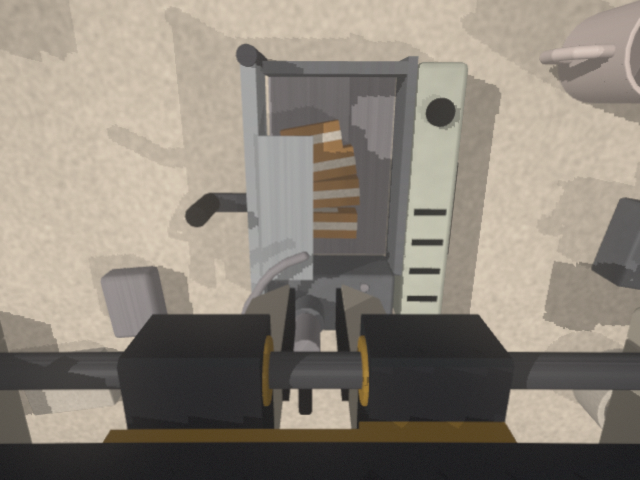

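View pics/s21.png

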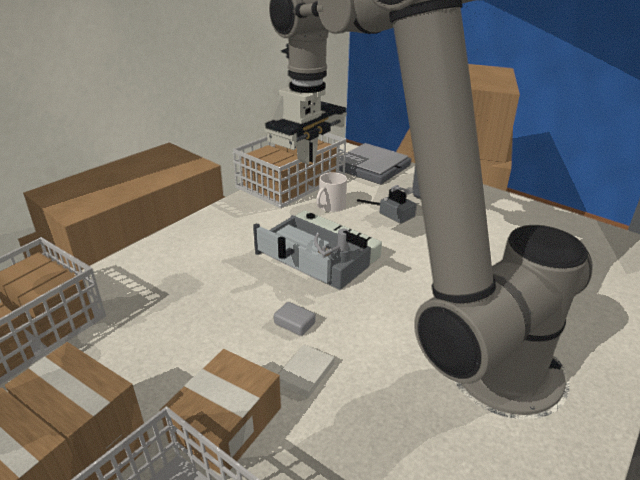

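Run:
```python
import cv2,numpy as np
a=cv2.imread('pics/side0.png');b=cv2.imread('pics/s21.png');c=cv2.imread('pics/s4.png')
f=lambda i:cv2.resize(i[200:300,240:390],None,fx=2.6,fy=2.6,interpolation=cv2.INTER_CUBIC)
cv2.imwrite('pics/cmp.png',np.vstack([np.hstack([f(a),f(b)]),np.hstack([f(c),cv2.absdiff(f(a),f(b))*3])]))
```

```text
(no output)
```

View pics/cmp.png

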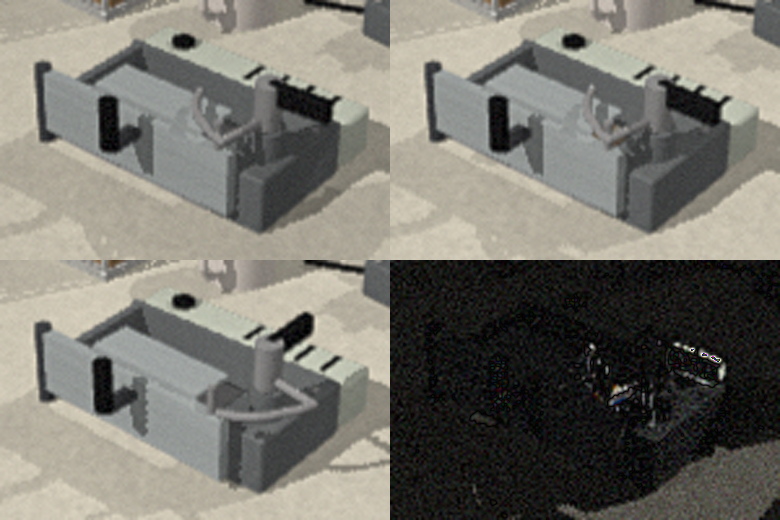

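{"op": "apply_moves", "data": {"increments": [{"grip": 0.45, "linear": [-157, 8, -60], "turn": [0, 0, 0]}, {"grip": 0.45, "linear": [-157, 8, -60], "turn": [0, 0, 0]}, {"grip": 0.45, "linear": [-157, 8, -60], "turn": [0, 0, 0]}, {"grip": 0.45, "linear": [-157, 8, -100], "turn": [0, 0, 0]}, {"grip": 0.45, "linear": [-157, 8, -100], "turn": [0, 0, 0]}, {"grip": 0.45, "linear": [-157, 8, -100], "turn": [0, 0, 0]}]}}

```text
time: 43.1
tool_pos: [0.3844, -0.0377, 0.1688]
tool_rot: [-3.14, -0.0, -1.571]
contact_force: [2.3, -0.8, 1.1]
opening: 0.0409
```

Run:
```python
from h import *
o,im=snap('wrist','w22.png');print({k:np.array(o[k]).tolist() for k in ['tool_pos','tool_rot','opening']})
```

```text
{'tool_pos': [0.3843932536491298, -0.03772445497164181, 0.16884176352379532], 'tool_rot': [-3.140473355565538, -0.0003408203511339192, -1.571371520812546], 'opening': 0.04091984714666503}
```

View pics/w22.png

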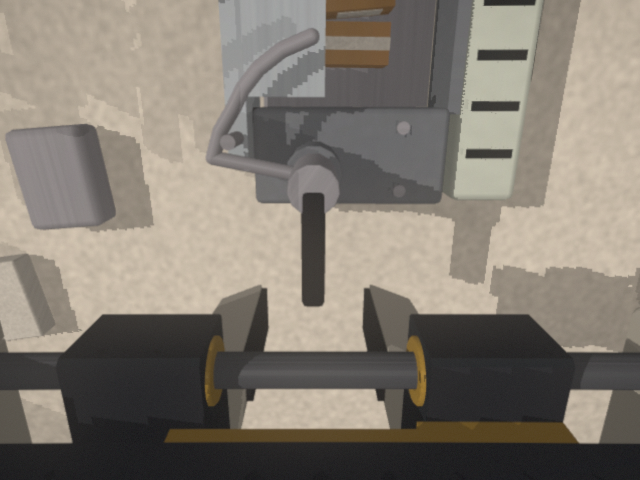

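Run:
```python
from h import *
o={'tool_pos':[ 0.40194222,-0.34846476,0.35721976],'tool_rot':[-3.14071104e+00,-1.07683852e-03,-1.57202476e+00]}
for z in (0,.1,.2): print(z,plane('wrist',[(452,92),(490,205),(540,245)],z,o).round(3).tolist(),plane('top',[(515,245),(540,300)],z).round(3).tolist())
```

```text
0 [[0.497, -0.51, 0.0], [0.359, -0.573, 0.0], [0.304, -0.646, 0.0]] [[0.494, -0.517, 0.0], [0.352, -0.574, 0.0]]
0.1 [[0.495, -0.479, 0.1], [0.384, -0.529, 0.1], [0.34, -0.588, 0.1]] [[0.487, -0.484, 0.1], [0.353, -0.537, 0.1]]
0.2 [[0.493, -0.447, 0.2], [0.409, -0.486, 0.2], [0.375, -0.531, 0.2]] [[0.479, -0.451, 0.2], [0.354, -0.501, 0.2]]
```

{"op": "apply_moves", "data": {"increments": [{"grip": 0, "linear": [0, 0, 50], "turn": [0, 0, 0]}, {"grip": 0, "linear": [0, 0, 100], "turn": [0, 0, 0]}, {"grip": 0, "linear": [63, -345, 130], "turn": [0, 0, 0]}, {"grip": 0, "linear": [63, -345, 130], "turn": [0, 0, 0]}, {"grip": 0, "linear": [63, -345, 130], "turn": [0, 0, 0]}, {"grip": 0, "linear": [63, -345, 130], "turn": [0, 0, 0]}, {"grip": 0, "linear": [63, -345, 130], "turn": [0, 0, -0.4]}, {"grip": 0, "linear": [63, -345, 130], "turn": [0, 0, -0.9]}, {"grip": 0, "linear": [63, -345, 130], "turn": [0, 0, -0.9]}, {"grip": 0, "linear": [63, -345, 130], "turn": [0, 0, -0.9]}]}}

```text
time: 44.15
tool_pos: [0.4481, -0.389, 0.2985]
tool_rot: [-3.139, -0.004, -1.669]
contact_force: [0.3, -0.1, -0.5]
opening: 0.0003
```

Run:
```python
from h import *
o,im=snap('wrist','w23.png');print({k:np.array(o[k]).tolist() for k in ['tool_pos','tool_rot','opening']})
snap('side','s23.png')
```

```text
{'tool_pos': [0.44811060118815754, -0.38900600933033924, 0.2985429415020139], 'tool_rot': [-3.139027601307407, -0.004025678080803896, -1.6693883027827754], 'opening': 0.0002706123359471446}
```

View pics/w23.png

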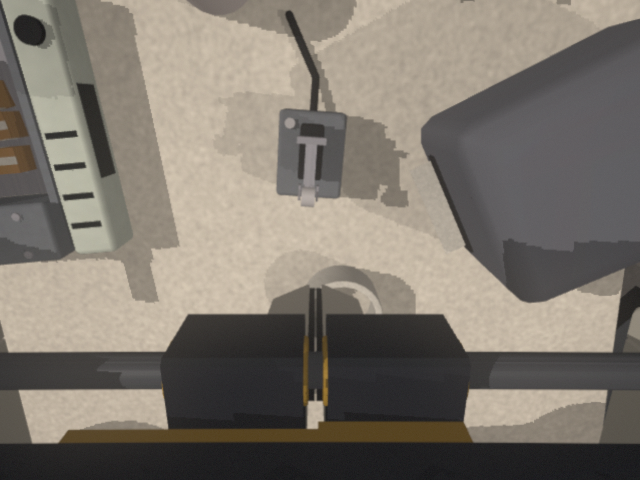

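View pics/s23.png

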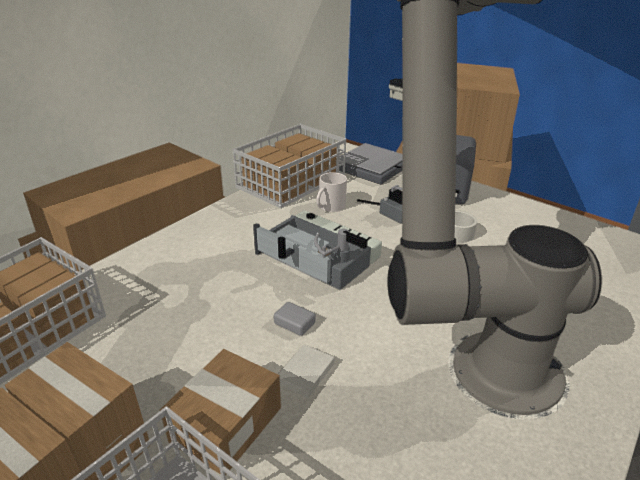

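Run:
```python
from h import *
im=cv2.imread('pics/w23.png');cv2.imwrite('pics/w23z.png',cv2.resize(im[95:220,255:365],None,fx=4.5,fy=4.5,interpolation=cv2.INTER_CUBIC))
o={'tool_pos': [0.44811060118815754, -0.38900600933033924, 0.2985429415020139], 'tool_rot': [-3.139027601307407, -0.004025678080803896, -1.6693883027827754]}
print(plane('wrist',[(307,196),(313,143)],.097,o))
```

```text
[[ 0.45335053 -0.38191972  0.097     ]
 [ 0.49908633 -0.3919465   0.097     ]]
```

View pics/w23z.png

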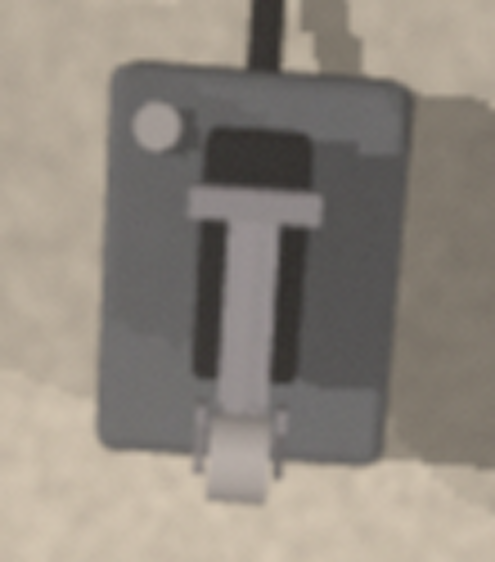

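{"op": "apply_moves", "data": {"increments": [{"grip": 0, "linear": [0, 0, 0], "turn": [0, 0, 1.4]}, {"grip": 0, "linear": [0, 0, 0], "turn": [0, 0, 2.8]}, {"grip": 0, "linear": [0, 0, 0], "turn": [0, 0, 4.2]}, {"grip": 0, "linear": [0, 0, 0], "turn": [0, 0, 5.6]}, {"grip": 0, "linear": [0, 0, 0], "turn": [0, 0, 7]}, {"grip": 0, "linear": [0, 0, 0], "turn": [0, 0, 8.4]}, {"grip": 0, "linear": [0, 0, 0], "turn": [0, 0, 9.8]}, {"grip": 0, "linear": [0, 0, 0], "turn": [0, 0, 11.2]}, {"grip": 0, "linear": [0, 0, 0], "turn": [0, 0, 12.6]}, {"grip": 0, "linear": [0, 0, 0], "turn": [0, 0, 14]}]}}

```text
time: 45.25
tool_pos: [0.4478, -0.3811, 0.2996]
tool_rot: [3.14, -0.002, -0.191]
contact_force: [-0.1, -1.1, -0.1]
opening: 0.0008
```

{"op": "apply_moves", "data": {"increments": [{"grip": 0, "linear": [-5, 0, -50], "turn": [0, 0, 1]}, {"grip": 0, "linear": [-5, 0, -100], "turn": [0, 0, 1]}, {"grip": 0, "linear": [-5, 0, -140], "turn": [0, 0, 1]}, {"grip": 0, "linear": [-5, 0, -175], "turn": [0, 0, 1]}, {"grip": 0, "linear": [-5, 0, -184], "turn": [0, 0, 1]}, {"grip": 0, "linear": [-5, 0, -184], "turn": [0, 0, 1]}, {"grip": 0, "linear": [-5, 0, -184], "turn": [0, 0, 1]}]}}

```text
time: 45.95
tool_pos: [0.4433, -0.3832, 0.1163]
tool_rot: [3.139, -0.003, -0.094]
contact_force: [-0.7, -0.2, -0.7]
opening: 0.0001
```

Run:
```python
from h import *
snap('side','s24.png');o,im=snap('wrist','w24.png');print({k:np.array(o[k]).tolist() for k in ['tool_pos','tool_rot','contact_force']})
im=cv2.imread('pics/s24.png');cv2.imwrite('pics/s24z.png',cv2.resize(im[120:250,330:480],None,fx=4,fy=4,interpolation=cv2.INTER_CUBIC))
```

```text
{'tool_pos': [0.44323780741739166, -0.383413972954619, 0.11644168098287773], 'tool_rot': [3.138491000424173, -0.0034993346296656735, -0.09381465600055683], 'contact_force': [0.04105665075786562, 0.3400778418351401, -0.535120601440312]}
```

View pics/s24z.png

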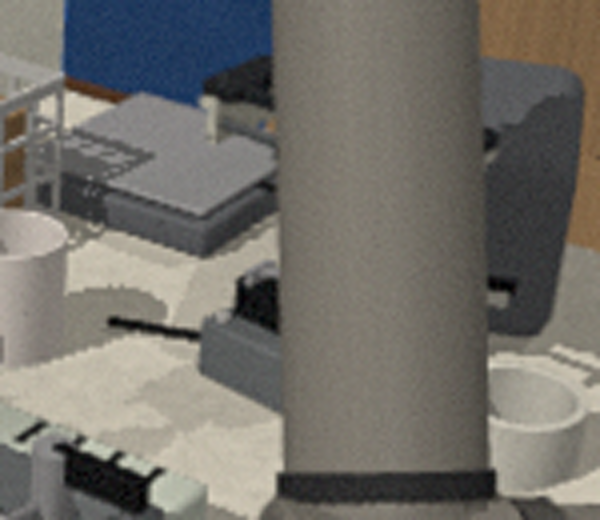

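View pics/w24.png

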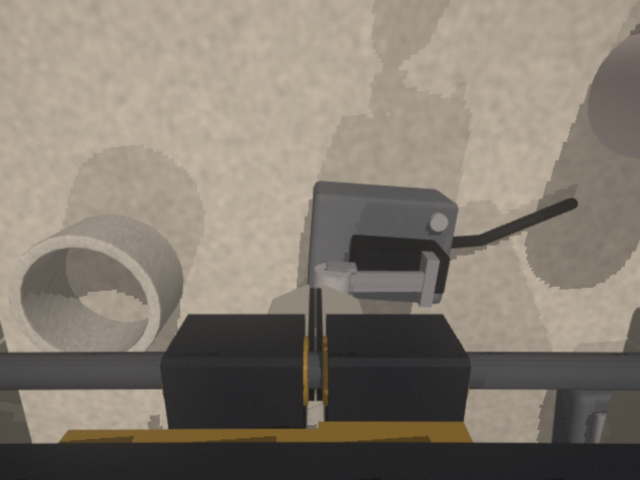

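Run:
```python
from h import *
o={'tool_pos': [0.44323780741739166, -0.383413972954619, 0.11644168098287773], 'tool_rot': [3.138491000424173, -0.0034993346296656735, -0.09381465600055683]}
print(proj('wrist',[[.4432,-.3834,.116],[.4525,-.382,.099],[.4525,-.376,.099],[.4525,-.388,.099],[.4615,-.382,.09],[.4435,-.382,.09]],o))
im=cv2.imread('pics/w24.png');cv2.imwrite('pics/w24z.png',cv2.resize(im[220:320,260:460],None,fx=4,fy=4,interpolation=cv2.INTER_CUBIC))
```

```text
[[314.60873444 308.59569528]
 [333.89583021 286.83752884]
 [332.86627315 275.17837888]
 [334.90631984 298.27721284]
 [351.28992278 277.3285488 ]
 [314.82793855 280.5339783 ]]
```

View pics/w24z.png

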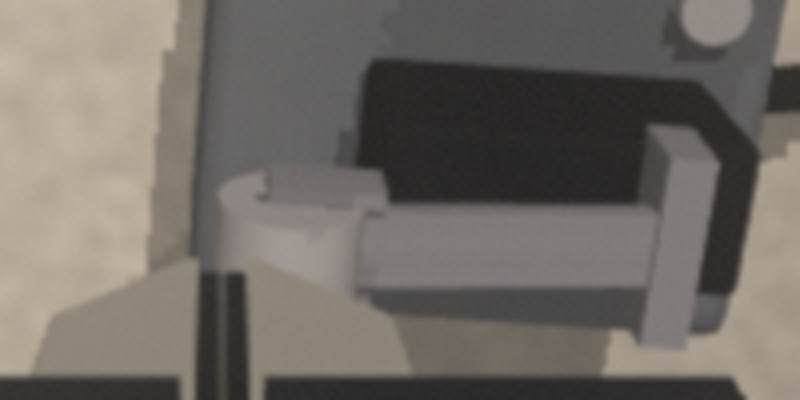

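{"op": "apply_moves", "data": {"increments": [{"grip": 0, "linear": [0, 1, -8], "turn": [0, 0, 0]}, {"grip": 0, "linear": [0, 1, -14], "turn": [0, 0, 0]}, {"grip": 0, "linear": [0, 1, -14], "turn": [0, 0, 0]}, {"grip": 0, "linear": [0, 1, -14], "turn": [0, 0, 0]}, {"grip": 0, "linear": [0, 1, -14], "turn": [0, 0, 0]}]}}

```text
time: 46.55
tool_pos: [0.442, -0.3818, 0.0998]
tool_rot: [3.141, -0.0, -0.095]
contact_force: [-0.4, 0.3, -0.4]
opening: 0.0004
```

{"op": "apply_moves", "data": {"increments": [{"grip": 0, "linear": [0, 0, -2], "turn": [0, 0, 0]}, {"grip": 0, "linear": [0, 0, -2], "turn": [0, 0, 0]}, {"grip": 0, "linear": [0, 0, -2], "turn": [0, 0, 0]}]}}

```text
time: 46.85
tool_pos: [0.4419, -0.3816, 0.0977]
tool_rot: [3.142, -0.0, -0.094]
contact_force: [-0.1, 0.5, 1.0]
opening: 0.0003
```

{"op": "apply_moves", "data": {"increments": [{"grip": 0, "linear": [0, 0, -2], "turn": [0, 0, 0]}, {"grip": 0, "linear": [0, 0, -2], "turn": [0, 0, 0]}, {"grip": 0, "linear": [0, 0, -2], "turn": [0, 0, 0]}]}}

```text
time: 47.15
tool_pos: [0.4417, -0.3817, 0.0959]
tool_rot: [3.141, 0.0, -0.094]
contact_force: [-2.4, 0.4, 2.3]
opening: 0.0006
```

{"op": "apply_moves", "data": {"increments": [{"grip": 0, "linear": [0, 0, -2], "turn": [0, 0, 0]}, {"grip": 0, "linear": [0, 0, -2], "turn": [0, 0, 0]}, {"grip": 0, "linear": [0, 0, -2], "turn": [0, 0, 0]}]}}

```text
time: 47.45
tool_pos: [0.4414, -0.3816, 0.0936]
tool_rot: [-3.141, 0.001, -0.094]
contact_force: [-4.1, -0.6, 3.6]
opening: 0.0005
```

{"op": "apply_moves", "data": {"increments": [{"grip": 0, "linear": [0, 0, 14], "turn": [0, 0, 0]}, {"grip": 0, "linear": [0, 0, 14], "turn": [0, 0, 0]}, {"grip": 0, "linear": [10, 0, 14], "turn": [0, 0, 0]}, {"grip": 0, "linear": [10, 0, 14], "turn": [0, 0, 0]}, {"grip": 0, "linear": [10, 0, 8], "turn": [0, 0, 0]}, {"grip": 0, "linear": [10, 0, 8], "turn": [0, 0, 0]}, {"grip": 0, "linear": [10, 0, 8], "turn": [0, 0, 0]}]}}

```text
time: 48.15
tool_pos: [0.4517, -0.3813, 0.1011]
tool_rot: [-3.141, 0.001, -0.094]
contact_force: [0.1, 0.3, -0.6]
opening: 0.0003
```

{"op": "apply_moves", "data": {"increments": [{"grip": 0, "linear": [0, 0, -2], "turn": [0, 0, 0]}, {"grip": 0, "linear": [0, 0, -2], "turn": [0, 0, 0]}, {"grip": 0, "linear": [0, 0, -2], "turn": [0, 0, 0]}]}}

```text
time: 48.45
tool_pos: [0.4519, -0.3817, 0.0999]
tool_rot: [3.141, -0.0, -0.094]
contact_force: [0.1, 0.5, 0.8]
opening: 0.0004
```

{"op": "apply_moves", "data": {"increments": [{"grip": 0, "linear": [0, 0, -2], "turn": [0, 0, 0]}, {"grip": 0, "linear": [0, 0, -2], "turn": [0, 0, 0]}, {"grip": 0, "linear": [0, 0, -2], "turn": [0, 0, 0]}]}}

```text
time: 48.75
tool_pos: [0.4516, -0.3816, 0.0979]
tool_rot: [3.142, 0.0, -0.094]
contact_force: [-2.1, -0.6, 4.0]
opening: 0.0006
```

{"op": "apply_moves", "data": {"increments": [{"grip": 0, "linear": [0, 0, -2], "turn": [0, 0, 0]}, {"grip": 0, "linear": [0, 0, -2], "turn": [0, 0, 0]}, {"grip": 0, "linear": [0, 0, -2], "turn": [0, 0, 0]}]}}

```text
time: 49.05
tool_pos: [0.4518, -0.3817, 0.0957]
tool_rot: [3.142, 0.0, -0.094]
contact_force: [-2.9, 0.1, 2.9]
opening: 0.0004
```

{"op": "apply_moves", "data": {"increments": [{"grip": 0, "linear": [0, 0, -2], "turn": [0, 0, 0]}, {"grip": 0, "linear": [0, 0, -4], "turn": [0, 0, 0]}, {"grip": 0, "linear": [0, 0, -4], "turn": [0, 0, 0]}]}}

```text
time: 49.35
tool_pos: [0.4519, -0.3816, 0.0914]
tool_rot: [-3.141, 0.0, -0.094]
contact_force: [-2.8, 0.2, 3.5]
opening: 0.0007
```

{"op": "apply_moves", "data": {"increments": [{"grip": 0, "linear": [0, 0, -2], "turn": [0, 0, 0]}, {"grip": 0, "linear": [0, 0, -2], "turn": [0, 0, 0]}, {"grip": 0, "linear": [0, 0, -2], "turn": [0, 0, 0]}]}}

```text
time: 49.65
tool_pos: [0.452, -0.3816, 0.0897]
tool_rot: [-3.142, -0.0, -0.094]
contact_force: [-2.4, -0.1, 2.8]
opening: 0.0004
```

Run:
```python
from h import *
o,im=snap('wrist','w25.png');print(o['tool_pos'],o['contact_force'])
im=cv2.imread('pics/w25.png');cv2.imwrite('pics/w25z.png',cv2.resize(im[200:320,240:460],None,fx=3.5,fy=3.5,interpolation=cv2.INTER_CUBIC))
```

```text
[ 0.4519777  -0.38160852  0.08969909] [-2.39932328 -0.06370558  2.75810256]
```

View pics/w25z.png

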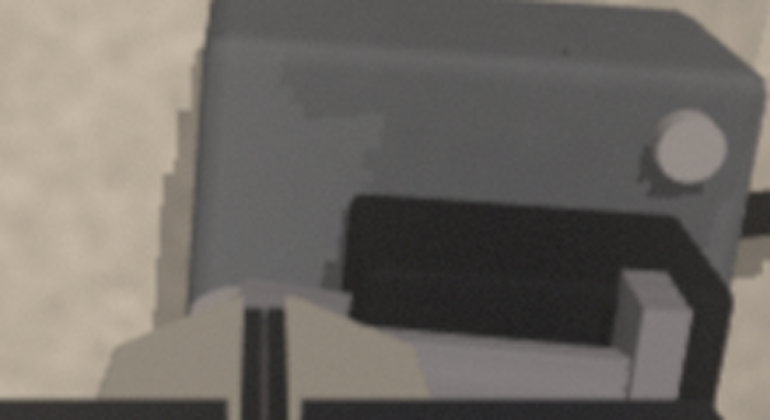

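{"op": "apply_moves", "data": {"increments": [{"grip": 0, "linear": [0, 0, -1.5], "turn": [0, 0, 0]}, {"grip": 0, "linear": [0, 0, -1.5], "turn": [0, 0, 0]}, {"grip": 0, "linear": [0, 0, -1.5], "turn": [0, 0, 0]}]}}

```text
time: 50.0
tool_pos: [0.4519, -0.3816, 0.0882]
tool_rot: [-3.142, -0.0, -0.094]
contact_force: [-3.2, -0.4, 4.5]
opening: 0.0002
```

Run:
```python
from h import *
for k in range(3):
    o,im=snap('wrist','w26.png');print(o['tool_pos'],o['contact_force'])
```

```text
[ 0.45194204 -0.38159351  0.08819705] [-3.18992067 -0.44217453  4.53128659]
[ 0.45193434 -0.38161313  0.08825472] [-3.22764875  0.3631145   3.21602965]
[ 0.45195209 -0.38162375  0.08828018] [-2.84953051  0.20870805  3.55460649]
```

{"op": "apply_moves", "data": {"increments": [{"grip": 0, "linear": [0, 0, -1.3], "turn": [0, 0, 0]}, {"grip": 0, "linear": [0, 0, -1.3], "turn": [0, 0, 0]}, {"grip": 0, "linear": [0, 0, -1.3], "turn": [0, 0, 0]}]}}

```text
time: 50.45
tool_pos: [0.4519, -0.3816, 0.0869]
tool_rot: [-3.142, 0.0, -0.094]
contact_force: [-3.5, 0.4, 4.3]
opening: 0.0004
```

Run:
```python
from h import *
for k in range(2):
    o,im=snap('wrist','w27.png');print(o['tool_pos'],o['contact_force'])
im=cv2.imread('pics/w27.png');cv2.imwrite('pics/w27z.png',cv2.resize(im[200:320,240:460],None,fx=3.5,fy=3.5,interpolation=cv2.INTER_CUBIC))
```

```text
[ 0.45189681 -0.38159534  0.08687984] [-3.47847934  0.42965852  4.26168017]
[ 0.45189378 -0.38160597  0.0869118 ] [-3.6651875   0.46064353  4.71610863]
```

View pics/w27z.png

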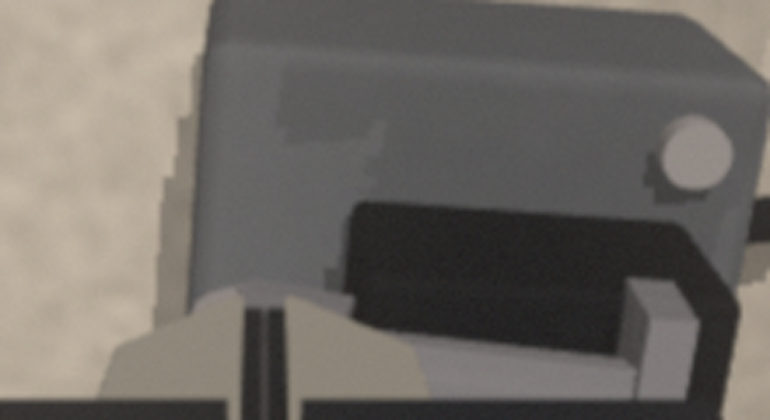

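{"op": "apply_moves", "data": {"increments": [{"grip": 0, "linear": [0, 0, -0.8], "turn": [0, 0, 0]}, {"grip": 0, "linear": [0, 0, -0.8], "turn": [0, 0, 0]}, {"grip": 0, "linear": [0, 0, 15], "turn": [0, 0, 0]}, {"grip": 0, "linear": [0, 0, 60], "turn": [0, 0, 0]}, {"grip": 0, "linear": [0, 0, 110], "turn": [0, 0, 0]}, {"grip": 0, "linear": [0, 0, 160], "turn": [0, 0, 0]}, {"grip": 0, "linear": [0, 0, 200], "turn": [0, 0, 0]}, {"grip": 0, "linear": [-10, 0, 200], "turn": [0, 0, 0]}, {"grip": 0, "linear": [-10, 0, 200], "turn": [0, 0, 0]}]}}

```text
time: 51.45
tool_pos: [0.4418, -0.3817, 0.2874]
tool_rot: [3.141, -0.002, -0.095]
contact_force: [0.7, 0.0, -0.5]
opening: 0.0005
```

Run:
```python
from fit import *
snap('side','s28.png');snap('top','t28.png');o,im=snap('wrist','w28.png');print({k:np.array(o[k]).tolist() for k in ['tool_pos','contact_force','time']})
a=cv2.imread('pics/top0.png');b=cv2.imread('pics/t28.png');c=cv2.imread('pics/side0.png');d=cv2.imread('pics/s28.png')
f=lambda i:cv2.resize(i[165:310,280:400],(390,300),interpolation=cv2.INTER_CUBIC)
g=lambda i:cv2.resize(i[190:300,240:390],(390,300),interpolation=cv2.INTER_CUBIC)
cv2.imwrite('pics/cmp2.png',np.vstack([np.hstack([f(a),f(b)]),np.hstack([g(c),g(d)])]))
```

```text
{'tool_pos': [0.4417542607893037, -0.3811420097395556, 0.2852802503228073], 'contact_force': [0.2307815916501285, -0.2966228963893678, -0.6310262011092083], 'time': 51.55}
```

View pics/cmp2.png

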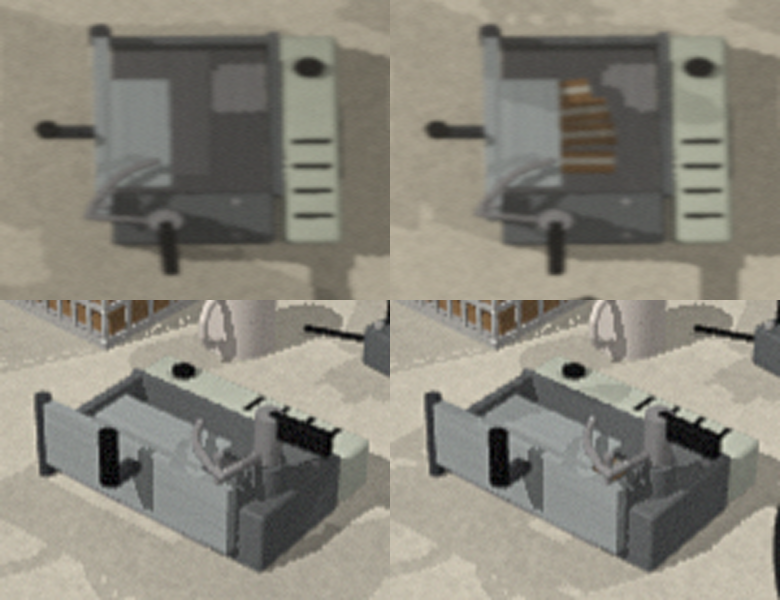

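View pics/w28.png

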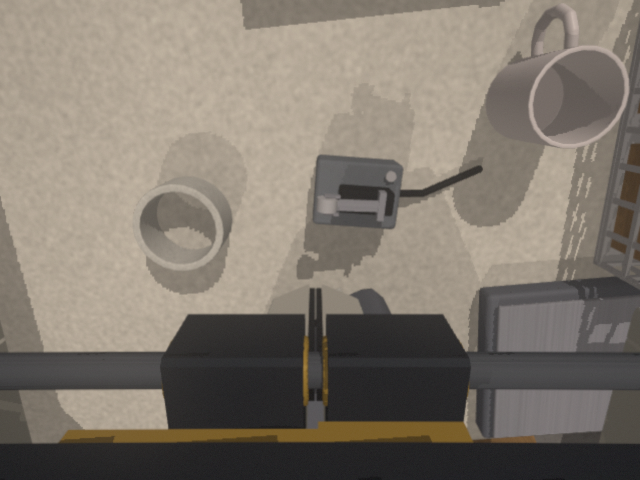

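View pics/t28.png

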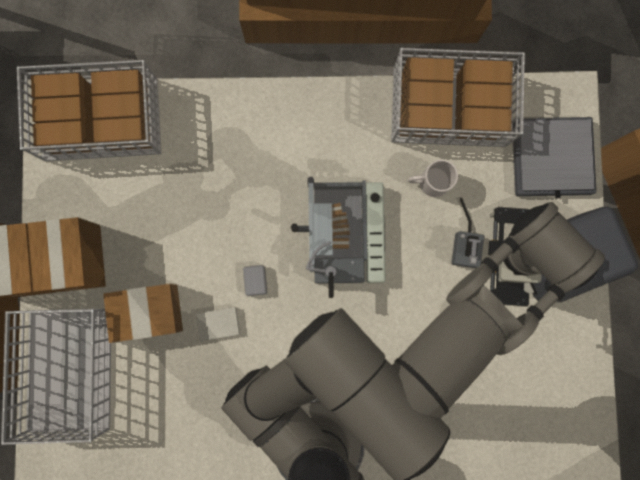

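```bash
python3 -c "
from cell import hand_in; print(hand_in())"
```

```text
the job is handed in; nothing more can be done
None
```

The whole job was carried out and handed in at about 52 s. No verdict is reported. The joint angles cannot be read directly, so these results come from camera views, measured tool positions and forces.

- **Gate opened:** I turned the cam lever back and swung the gate to about 1.69 rad by its grip.
- **Cartons:** There were four, and all lie flat in one layer on the bay floor. After I set down the third carton, the row was found shifted and turned by up to about 11° and 2 cm. I measured it as still well inside the limits (centres about x −13 to +6 mm, y +34 to −19 mm in the bay frame), so I left it. The fourth was set at about y −50 mm.
- **Gate locked:** I pushed the gate onto its buffer and turned the cam to its stop. In the final pictures the gate sits exactly as it did when it was locked at the start. The lever is a few degrees further clockwise than it was then.
- **Start switch:** My first approach met the roller off-centre, so I backed off and moved 10 mm inward. I then pressed until the tool was about 12–13 mm below first contact, which I estimate at 0.25 rad. That lies between the click (0.18) and overtravel (0.34), but I could not confirm the click itself. The force of about 4.5 N was higher than I expected at that depth, with about 3.5 N sideways. The lever looked free afterwards.
- **Last checks:** The last picture shows the bystanders in view where they stood. The arm was clear of everything, with no contact force.

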